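Return the bench tools to the stepped drawer tray in order of length

TASK

Put the four long tools that lie loose in front of the soldering station back into the grey tray in order of length: the longest tool in the longest lane, the next longest in the next lane, and so on to the shortest, each lying flat on the floor of its own lane (handles may point either way). Leave the dropper bottle and the flux tin standing where they are.

Things in the scene. Friction and masses are not known exactly. Their poses are not given: they have to be found in the camera images.
- desolder_pump_mid (a point): blue spring desoldering pump (solder sucker), a straight tube with a white nozzle at its -y end and a black plunger knob at its +y end; 234 mm long, the longest tool, 19 mm thick. Origin: its middle, half-way up (9.5 mm above what it lies on). y runs along it, x across it; grip it at the origin
- screwdriver_flat_mid (a point): large red-handled screwdriver, 196 mm long, handle 27 mm wide and 24 mm high. Origin: half-way along it and half-way up (12 mm). y runs along it towards the handle, which reaches from 20 to 98 mm on the +y side; steel blade on the -y side. Balance point about 31 mm to +y; grip it there or a few mm farther on, on the handle
- screwdriver_cross_mid (a point): middle-sized yellow-handled screwdriver, 170 mm long, handle 24 mm wide and 22 mm high. Origin: half-way along it and half-way up (11 mm). y runs along it towards the handle, which reaches from 16 to 85 mm on the +y side; blade on the -y side. Balance point about 26 mm to +y; grip it there or a few mm farther on, on the handle
- screwdriver_fine_mid (a point): small blue-handled screwdriver, 146 mm long, the shortest tool, handle 16 mm wide and 14 mm high. Origin: half-way along it and half-way up (7 mm). y runs along it towards the handle, which reaches from 13 to 73 mm on the +y side; blade on the -y side. Balance point about 22 mm to +y; grip it there or a few mm farther on, on the handle
- lane_0 (a point): longest lane of the grey tool tray: 252 mm long inside, 44 mm wide, dark rubber floor. Origin: centre of the lane's floor, which is 5 mm above the bench. y along the lane, x across it, towards the longer lanes. Tray: fixed, lanes 57 mm apart side by side; ribs and end walls stand 20 mm over the floor; the middle 110 mm of every lane has no ribs, so that fingers fit beside a tool
- lane_1 (a point): second longest lane of the grey tool tray: 214 mm long inside, 44 mm wide, dark rubber floor. Origin: centre of the lane's floor, which is 5 mm above the bench. y along the lane, x across it, towards the longer lanes
- lane_2 (a point): third longest lane of the grey tool tray: 188 mm long inside, 44 mm wide, dark rubber floor. Origin: centre of the lane's floor, which is 5 mm above the bench. y along the lane, x across it, towards the longer lanes
- lane_3 (a point): shortest lane of the grey tool tray: 164 mm long inside, 44 mm wide, dark rubber floor. Origin: centre of the lane's floor, which is 5 mm above the bench. y along the lane, x across it, towards the longer lanes
- bottle_mid (a point): white dropper bottle with red cap, 35 mm across, 95 mm tall, standing on the bench beyond the tools; origin at its centre, 47.5 mm up. Not to be disturbed. Right of it stand the fixed soldering station, 102 mm high, and, towards the tray, the iron in its holder, 170 mm high: carry tools in front of them or above
- tin_mid (a point): round tan flux tin, 52 mm across, 22 mm high, standing on the bench beyond the tools; origin at its centre, 11 mm up. Not to be disturbed

How it is judged:
At the end, for the whole second after the job is handed in: Each tool is released, at rest and flat on the floor (within 6 mm) of the lane of its own rank in length: middle within 18 mm across and 15 mm along of the lane's centre, within 0.2 rad of its direction (x of desolder_pump_mid in the frame of lane_0 between -0.018 and 0.018 m and y of desolder_pump_mid in the frame of lane_0 between -0.015 and 0.015 m and z of desolder_pump_mid in the frame of lane_0 below 0.0155 m and angle between the y axis of desolder_pump_mid and the y axis of lane_0, either way round below 0.2 rad and linear speed of each of desolder_pump, screwdriver_flat, screwdriver_cross, screwdriver_fine below 0.02 m/s and x of screwdriver_flat_mid in the frame of lane_1 between -0.018 and 0.018 m and y of screwdriver_flat_mid in the frame of lane_1 between -0.015 and 0.015 m and z of screwdriver_flat_mid in the frame of lane_1 below 0.018 m and angle between the y axis of screwdriver_flat_mid and the y axis of lane_1, either way round below 0.2 rad and x of screwdriver_cross_mid in the frame of lane_2 between -0.018 and 0.018 m and y of screwdriver_cross_mid in the frame of lane_2 between -0.015 and 0.015 m and z of screwdriver_cross_mid in the frame of lane_2 below 0.017 m and angle between the y axis of screwdriver_cross_mid and the y axis of lane_2, either way round below 0.2 rad and x of screwdriver_fine_mid in the frame of lane_3 between -0.018 and 0.018 m and y of screwdriver_fine_mid in the frame of lane_3 between -0.015 and 0.015 m and z of screwdriver_fine_mid in the frame of lane_3 below 0.013 m and angle between the y axis of screwdriver_fine_mid and the y axis of lane_3, either way round below 0.2 rad); the robot touches nothing.
It fails at once if the bottle or the tin is pushed more than 20 mm from its place, or tipped (distance of any of bottle_mid, tin_mid from where it was at the start of the episode above 0.02 m).
It also fails if it takes over 120 s, if anything falls off the work surface, if the arm or the gripper's body presses on something with over 40 N, if the wrist force passes 120 N, or if a joint passes its speed limit or range.

ROBOT

A 7-joint arm with a two-finger parallel gripper is mounted at the origin on a cart in front of the work surface, level with it; the furniture and walls round the work are solid. World frame = base frame: x ahead of the robot, y to its left, z up, the work surface at z = 0. Lengths are in m, angles in rad, forces in N, time in s.
With the tool pointing down it reaches from about 0.425 to 0.925 m from the base axis. Payload 6.8 kg.
Tool frame: the origin (TCP) lies midway between the tips of the shut fingers; the grasp point (between the pads) lies 19 mm behind it; z points along the fingers, y is the line along which they close (so a half turn about z gives the same grasp; the last joint's range is limited). The gripper opens to 85 mm and grips with 20 to 120 N. Pads are 22 mm wide; open, the fingers measure 114 mm over their backs; the gripper's body (76 mm by 85 mm) begins 54 mm behind the grasp point. The pads swing forward as they close: fully open they stand 13 mm farther back than shut.
Start: joints at [-0.108, 0.477, 0.022, 1.555, -0.011, 1.109, -0.083], TCP at [0.675, 0, 0.21] pointing down, gripper open.
Joint ranges: [-2.96, 2.96], [-0.34, 2.1], [-1.41, 1.46], [0.24, 2.44], [-1.37, 4.51], [0.17, 1.92], [-2.96, 2.96]. Speed limits (rad/s): [2.39, 2.39, 3.14, 3.14, 3.14, 3.14, 3.14].

INTERFACE

Orientations are given as a unit quaternion [w, x, y, z].
In Python, from station import bot gives the robot as it stands.
- The arm moves only by the tool jog_arm, never from a script. Its argument "rows" is a list of rows, each an object of numbers: "fingers": the finger opening in mm, from 0 to 85.4; "x", "y", "z": the shift along the tool's x, y, z in mm; "ax", "ay", "az": the turn, a rotation vector about the tool's x, y, z in degrees. A call has exactly 8 rows; each row shifts and turns the commanded pose from where the row before left it, along the tool's axes as they then stand; what a row does not reach is not made up. A row lasts 1/10 s, in which the tool goes at most 50 mm and 8.59 degrees, less where a joint would pass 70% of its speed; a pose out of reach is approached as far as the arm can. A call with a gripper value outside its range is refused whole. The fingers move at their own pace and stop on an object; "force" is the grip in N (left out, the last holds). Time passes only in rows, so rows that do not move let the fingers close, or fill a call up. It gives the time, the measured TCP pose, the force, the opening and the grip force at its end, in the units of the state.
- bot.get_obs(): the state, without advancing time (a new reading comes with each control period).
- bot.read_camera(name): name is "scene" or "side" or "wrist"; returns a dict with "pixels" (420x560x3 uint8, red, green, blue), "vertical_fov" (degrees; the focal length in pixels is half the picture's height over the tangent of half this angle, whatever the lens; pixels are square), "cx", "cy" (the principal point, pixels), "world_from_camera" (4x4, takes a point from camera to world coordinates). Camera axes: x right, y down, z forward; pixel columns grow to the right and rows downward; lengths in m; the calibration is good to about 2 mm. A picture is of the moment at which its call begins. There is no depth.
- bot.hand_in(): hands the job in; it is judged then, once.
The state is a dict: "t": time; "q": joint angles; "joint_vel": joint speeds; "joint_torque": joint torques, N m; "eef_pos": TCP position; "tool_rot": TCP orientation; "contact_force": force on the tool from outside, world axes, zero at the start; "torque": the same for the moment, N m; "gripper_width": opening from 0.0 (shut) to 1.0 (fully open); "grasp_force": force on a finger pad.
Only numpy, scipy, OpenCV 4.12 (cv2) and the standard library are available. Lean on these libraries where they do the work, as an engineer would, in place of code of your own. Each camera call takes 0.05 s, during which the arm holds its last target. There are 200 camera calls.

## Working session

There is one attempt and no reset: what is moved stays moved. The work goes in short steps, Python scripts to look and compute and a tool call to move; the robot and the scene stay as the last step left them, time stands still between calls to the robot, and variables do not carry over. Pictures are saved under pics/ and viewed, at most 14 in all, crops included, and the job is handed in when it is done.

Besides the shell and the picture viewer there is one more tool, called after "Emit:" as name(argument=value, ...) on one line, values as JSON. jog_arm: Moves the arm, as the interface text tells. Its arguments: {"type":"object","properties":{"rows":{"type":"array","items":{"type":"object","properties":{"fingers":{"type":"number"},"x":{"type":"number"},"y":{"type":"number"},"z":{"type":"number"},"ax":{"type":"number"},"ay":{"type":"number"},"az":{"type":"number"}}}},"force":{"type":"number"}},"required":["rows"]}

```bash
mkdir -p pics
cat > h.py <<'E'
import numpy as np, cv2
from station import bot
def snap(n,f):
    c=bot.read_camera(n); cv2.imwrite(f'pics/{f}.png',cv2.cvtColor(cv2.resize(c['pixels'],(800,600),interpolation=cv2.INTER_CUBIC),cv2.COLOR_RGB2BGR))
    np.savez(f'pics/{f}.npz',**{k:np.array(v) for k,v in c.items()}); return c
def px(f,u,v,z,scale=True):
    # u,v in 800x600 picture
    c=np.load(f'pics/{f}.npz'); s=560/800 if scale else 1
    fl=210/np.tan(np.radians(float(c['vertical_fov']))/2)
    d=c['world_from_camera'][:3,:3]@np.array([((u+.5)*s-.5-c['cx'])/fl,((v+.5)*s-.5-c['cy'])/fl,1]); o=c['world_from_camera'][:3,3]
    return o+d*(z-o[2])/d[2]
E
python3 - <<'E'
from h import *
for n in ['scene','side','wrist']:
    c=snap(n,n+'0'); print(n,c['vertical_fov'],np.round(c['world_from_camera'],3).tolist())
o=bot.get_obs(); print(o['t'],o['eef_pos'],o['tool_rot'],o['gripper_width'])
E
```

```text
scene 45.11029011553208 [[0.519, -0.39, 0.761, -0.586], [-0.855, -0.234, 0.464, -0.755], [-0.003, -0.891, -0.454, 0.724], [0.0, 0.0, 0.0, 1.0]]
side 47.93703947165556 [[-0.913, -0.16, 0.375, 0.118], [-0.407, 0.345, -0.845, 0.891], [0.006, -0.925, -0.381, 0.502], [0.0, 0.0, 0.0, 1.0]]
wrist 58.602358481675466 [[1.0, 0.002, -0.001, 0.675], [0.002, -0.953, -0.302, 0.078], [-0.002, 0.302, -0.953, 0.372], [0.0, 0.0, 0.0, 1.0]]
0.15 [ 6.74505373e-01 -1.32405368e-05  2.09354003e-01] [-4.74418065e-04  7.07100689e-01  7.07112511e-01 -5.35864468e-04] 1.000974102972799
```

View pics/scene0.png

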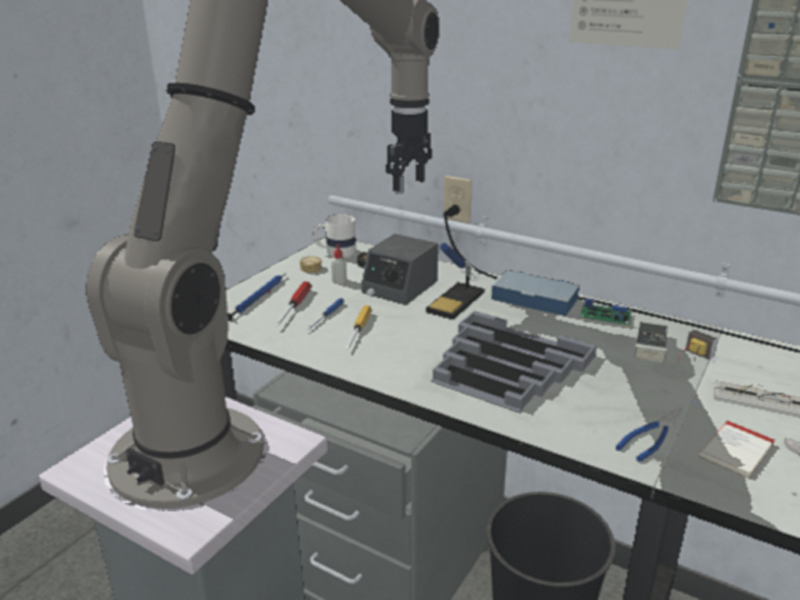

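View pics/side0.png

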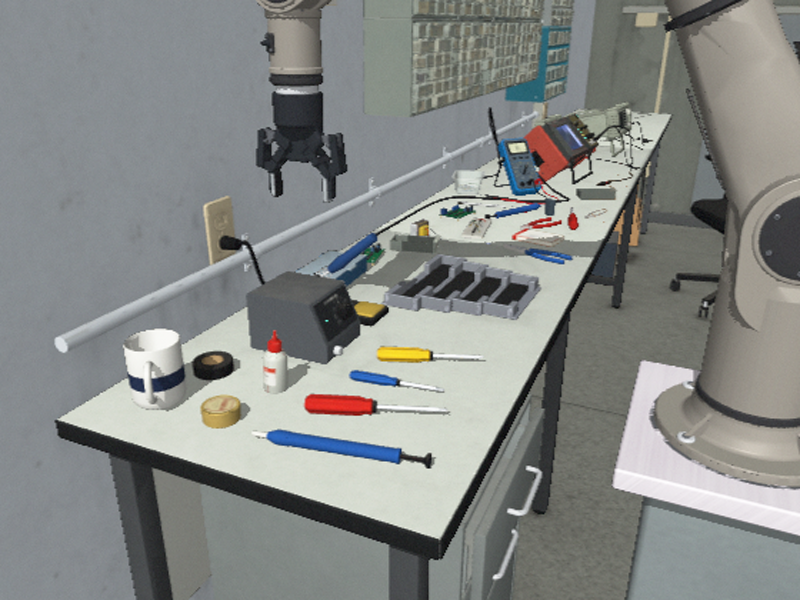

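View pics/wrist0.png

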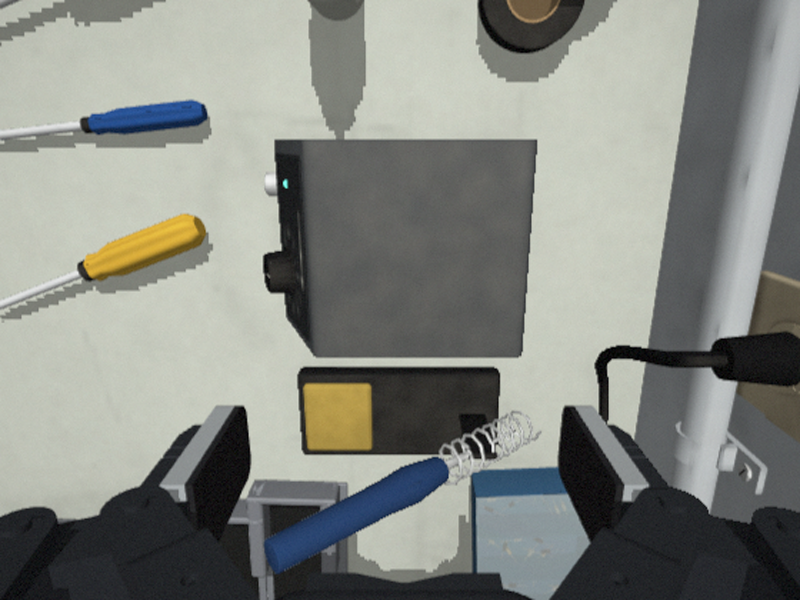

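Run:
```python
from h import *
for n,(a,b,w,h) in {'scene':(290,205,140,105),'side':(260,165,140,105)}.items():
    p=np.load(f'pics/{n}0.npz')['pixels'][b:b+h,a:a+w]
    cv2.imwrite(f'pics/{n}crop.png',cv2.cvtColor(cv2.resize(p,(700,525),interpolation=cv2.INTER_CUBIC),cv2.COLOR_RGB2BGR))
for k,(a,b,z) in dict(pump=((253,434),(433,461),.0095),flat=((305,404),(449,410),.01),fine=((350,376),(443,389),.007),cross=((377,353),(485,357),.011)).items():
    A=px('side0',*a,z);B=px('side0',*b,z);print(k,A.round(3),B.round(3),((A+B)/2).round(3),np.linalg.norm(A-B).round(3))
print(px('side0',275,388,0),px('side0',221,418,.011))
print('wrist', px('wrist0',205,105,.007),px('wrist0',83,125,.007),px('wrist0',200,230,.011),px('wrist0',83,270,.011))
```

```text
pump [0.586 0.292 0.01 ] [0.354 0.249 0.009] [0.47  0.27  0.009] 0.236
flat [0.563 0.201 0.01 ] [0.375 0.132 0.01 ] [0.469 0.167 0.01 ] 0.2
fine [0.546 0.099 0.007] [0.405 0.077 0.007] [0.475 0.088 0.007] 0.143
cross [0.539 0.02  0.011] [ 0.377 -0.039  0.011] [ 0.458 -0.009  0.011] 0.172
[0.63564751 0.16642834 0.        ] [0.64508532 0.27965725 0.011     ]
wrist [0.54717356 0.09869425 0.007     ] [0.46692918 0.08647165 0.007     ] [0.53640269 0.01923272 0.011     ] [ 0.45210429 -0.0087097   0.011     ]
```

View pics/scenecrop.png

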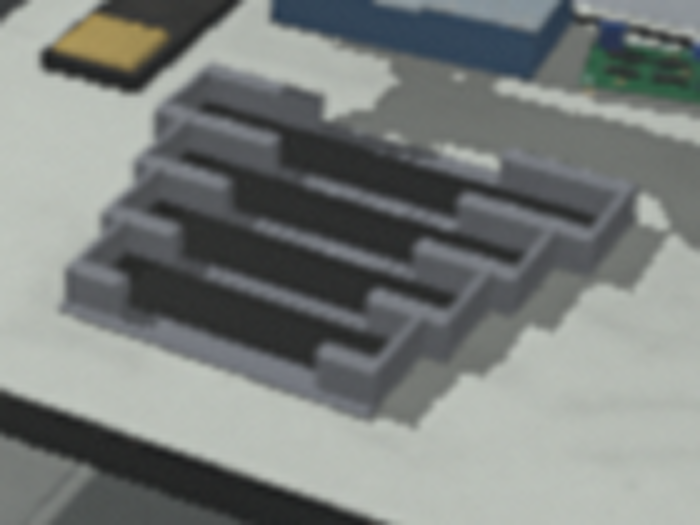

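View pics/sidecrop.png

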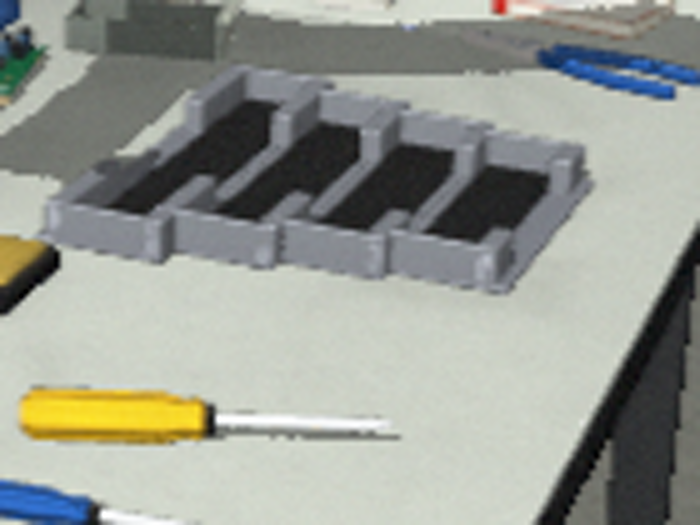

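Run:
```python
from h import *
for n,a,b,P in (('scene',290,205,[(68,272),(375,365),(108,215),(425,318),(140,158),(480,275),(160,105),(550,230),(210,66),(635,186)]),('side',260,165,[(497,240),(582,147),(388,232),(483,128),(275,222),(400,105),(165,210),(310,85),(50,200),(240,68)])):
    for u,v in P: print(n,u,v,px(n+'0',a+(u-2)/5,b+(v-2)/5,.025,False).round(3))
```

```text
scene 68 272 [ 0.373 -0.23   0.025]
scene 375 365 [ 0.377 -0.397  0.025]
scene 108 215 [ 0.432 -0.221  0.025]
scene 425 318 [ 0.427 -0.402  0.025]
scene 140 158 [ 0.494 -0.207  0.025]
scene 480 275 [ 0.478 -0.411  0.025]
scene 160 105 [ 0.554 -0.189  0.025]
scene 550 230 [ 0.538 -0.427  0.025]
scene 210 66 [ 0.611 -0.192  0.025]
scene 635 186 [ 0.605 -0.451  0.025]
side 497 240 [ 0.386 -0.238  0.025]
side 582 147 [ 0.378 -0.395  0.025]
side 388 232 [ 0.441 -0.224  0.025]
side 483 128 [ 0.438 -0.402  0.025]
side 275 222 [ 0.5   -0.212  0.025]
side 400 105 [ 0.495 -0.42   0.025]
side 165 210 [ 0.56  -0.203  0.025]
side 310 85 [ 0.557 -0.433  0.025]
side 50 200 [ 0.622 -0.19   0.025]
side 240 68 [ 0.608 -0.445  0.025]
```

Emit:
jog_arm(rows=[{"x":-50,"y":-20},{"x":-50,"y":-20},{"x":-50,"y":-20},{"x":-50,"y":-20},{"x":-50,"y":-20},{"x":-50,"y":-10},{"x":0},{"x":0}])

```text
invalid input
```

Emit:
jog_arm(force=40, rows=[{"x":-50,"y":-20,"z":0,"ax":0,"ay":0,"az":0,"fingers":85},{"x":-50,"y":-20,"z":0,"ax":0,"ay":0,"az":0,"fingers":85},{"x":-50,"y":-20,"z":0,"ax":0,"ay":0,"az":0,"fingers":85},{"x":-50,"y":-20,"z":0,"ax":0,"ay":0,"az":0,"fingers":85},{"x":-50,"y":-20,"z":0,"ax":0,"ay":0,"az":0,"fingers":85},{"x":-50,"y":-20,"z":-20,"ax":0,"ay":0,"az":0,"fingers":85},{"x":-40,"y":0,"z":-20,"ax":0,"ay":0,"az":0,"fingers":85},{"x":0,"y":0,"z":0,"ax":0,"ay":0,"az":0,"fingers":85}])

```text
t: 0.95
eef_pos: [0.5631, -0.3244, 0.2505]
tool_rot: [0.003, 0.711, 0.703, -0.001]
contact_force: [0.2, 0.4, -0.3]
gripper_width: 0.991
grasp_force: 0.0
```

Run:
```python
from h import *
snap('wrist','wtray'); o=bot.get_obs(); print(o['eef_pos'],o['tool_rot'])
```

```text
[ 0.56391079 -0.32002908  0.24884156] [ 1.60225017e-03  7.09343757e-01  7.04860848e-01 -2.27989979e-04]
```

View pics/wtray.png

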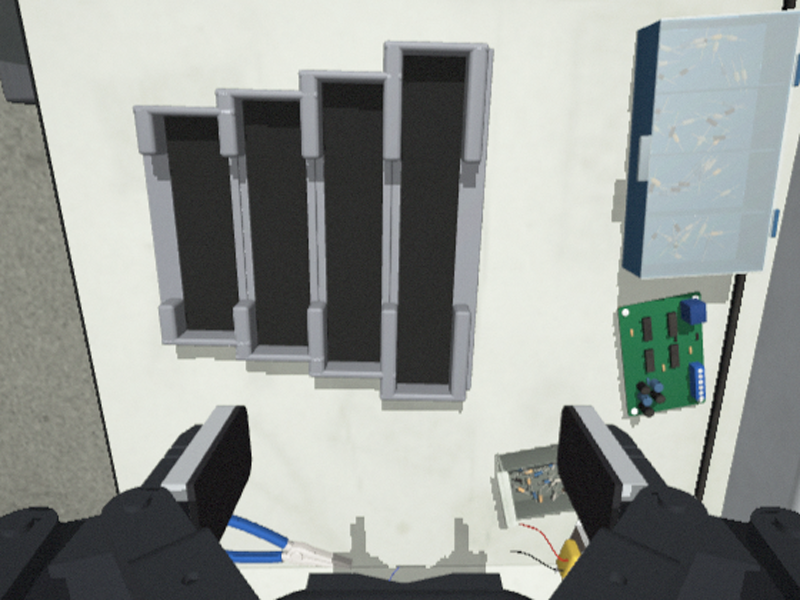

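Run:
```python
from h import *
f='wtray'
# rim-top: far and near end wall mid points per lane, dividers (rib top centers) at top and bottom
for k,(a,b) in {'L0':((437,44),(424,398)),'L1':((343,73),(347,374)),'L2':((260,93),(273,357)),'L3':((178,110),(200,342))}.items():
    A=px(f,*a,.025);B=px(f,*b,.025);print(k,A.round(4),B.round(4),((A+B)/2).round(4))
for k,(a,b) in {'r01':((393,100),(389,340)),'r12':((311,120),(317,340)),'r23':((228,130),(242,330)),'rl':((148,135),(172,325)),'rr':((475,100),(461,340))}.items():
    A=px(f,*a,.025);B=px(f,*b,.025);print(k,A.round(4),B.round(4), np.degrees(np.arctan2((A-B)[0],(A-B)[1])).round(2))
```

```text
L0 [ 0.5872 -0.1882  0.025 ] [ 0.5794 -0.4466  0.025 ] [ 0.5833 -0.3174  0.025 ]
L1 [ 0.5247 -0.2052  0.025 ] [ 0.5182 -0.4248  0.025 ] [ 0.5214 -0.315   0.025 ]
L2 [ 0.4682 -0.2172  0.025 ] [ 0.4608 -0.4096  0.025 ] [ 0.4645 -0.3134  0.025 ]
L3 [ 0.4116 -0.2274  0.025 ] [ 0.4052 -0.3965  0.025 ] [ 0.4084 -0.3119  0.025 ]
r01 [ 0.5578 -0.2223  0.025 ] [ 0.552  -0.3963  0.025 ] 1.88
r12 [ 0.5015 -0.2346  0.025 ] [ 0.4961 -0.3957  0.025 ] 1.91
r23 [ 0.4441 -0.2406  0.025 ] [ 0.4388 -0.3869  0.025 ] 2.07
rl [ 0.3887 -0.2434  0.025 ] [ 0.3855 -0.3822  0.025 ] 1.33
rr [ 0.6133 -0.2228  0.025 ] [ 0.608  -0.3968  0.025 ] 1.74
```

```bash
cat >> h.py <<'E'
from scipy.spatial.transform import Rotation as Ro
def plan(pos,yaw,n=8,z=None):
    """yaw deg of the closing axis (tool y) from world x; tool down. prints per-row shift (mm) and turn (deg)"""
    o=bot.get_obs(); q=np.array(o['tool_rot']); R=Ro.from_quat(q[[1,2,3,0]]); p=np.array(o['eef_pos'])
    T=Ro.from_euler('z',yaw,degrees=True)*Ro.from_matrix(np.array([[0,1,0],[1,0,0],[0,0,-1.]]))
    rv=(R.inv()*T).as_rotvec(); d=(np.array(pos)-p)/n*1000
    print('t',round(o['t'],2),'p',p.round(4),'yaw',np.degrees(np.arctan2(*R.as_matrix()[[1,0],1])).round(2),'tilt',np.degrees(np.arccos(-R.as_matrix()[2,2])).round(2),'w',round(o['gripper_width'],3),'gf',o['grasp_force'],'F',np.round(o['contact_force'],1))
    print('turn/row',np.degrees(rv/n).round(2))
    for i in range(n): print((R*Ro.from_rotvec(rv*i/n)).inv().apply(d).round(0))
E
python3 -c "
from h import *
plan((.4985,.091,.10),-81.2,14)"
```

```text
t 1.0 p [ 0.5639 -0.32    0.2488] yaw -0.36 tilt 0.19 w 0.998 gf 0.0 F [ 1.2  1.2 -0.2]
turn/row [0.01 0.   5.77]
[29. -5. 11.]
[29. -8. 11.]
[ 28. -11.  11.]
[ 27. -13.  11.]
[ 25. -16.  11.]
[ 23. -18.  11.]
[ 21. -21.  11.]
[ 19. -23.  11.]
[ 17. -25.  11.]
[ 14. -26.  11.]
[ 12. -27.  11.]
[  9. -28.  11.]
[  6. -29.  11.]
[  3. -30.  11.]
```

Emit:
jog_arm(rows=[{"x":29,"y":-5,"z":0,"ax":0,"ay":0,"az":5.8,"fingers":60},{"x":29,"y":-8,"z":0,"ax":0,"ay":0,"az":5.8,"fingers":60},{"x":28,"y":-11,"z":0,"ax":0,"ay":0,"az":5.8,"fingers":60},{"x":27,"y":-13,"z":0,"ax":0,"ay":0,"az":5.8,"fingers":60},{"x":25,"y":-16,"z":0,"ax":0,"ay":0,"az":5.8,"fingers":60},{"x":23,"y":-18,"z":0,"ax":0,"ay":0,"az":5.8,"fingers":60},{"x":21,"y":-21,"z":0,"ax":0,"ay":0,"az":5.8,"fingers":60},{"x":19,"y":-23,"z":20,"ax":0,"ay":0,"az":5.8,"fingers":60}])

```text
t: 1.8
eef_pos: [0.5265, -0.0782, 0.2289]
tool_rot: [0.0, 0.929, 0.37, 0.002]
contact_force: [0.1, -0.4, -0.6]
gripper_width: 0.702
grasp_force: 0.0
```

Emit:
jog_arm(rows=[{"x":17,"y":-25,"z":22,"ax":0,"ay":0,"az":5.8,"fingers":60},{"x":14,"y":-26,"z":22,"ax":0,"ay":0,"az":5.8,"fingers":60},{"x":12,"y":-27,"z":22,"ax":0,"ay":0,"az":5.8,"fingers":60},{"x":9,"y":-28,"z":22,"ax":0,"ay":0,"az":5.8,"fingers":60},{"x":6,"y":-29,"z":22,"ax":0,"ay":0,"az":5.8,"fingers":60},{"x":3,"y":-30,"z":22,"ax":0,"ay":0,"az":5.8,"fingers":60},{"x":0,"y":0,"z":0,"ax":0,"ay":0,"az":0,"fingers":60},{"x":0,"y":0,"z":0,"ax":0,"ay":0,"az":0,"fingers":60}])

```text
t: 2.6
eef_pos: [0.4968, 0.097, 0.0947]
tool_rot: [0.0, 0.997, 0.079, -0.001]
contact_force: [-0.6, -1.1, 0.4]
gripper_width: 0.7
grasp_force: 0.0
```

```bash
python3 -c "
from h import *
snap('wrist','wf')
plan((.4985,.091,.006),-81.2,5)"
```

```text
t 2.65 p [0.4976 0.0958 0.0953] yaw -81.07 tilt 0.04 w 0.703 gf 0.0 F [ 0.1 -0.1  0.5]
turn/row [0.   0.01 0.03]
[ 0.  1. 18.]
[ 0.  1. 18.]
[ 0.  1. 18.]
[ 0.  1. 18.]
[ 0.  1. 18.]
```

View pics/wf.png

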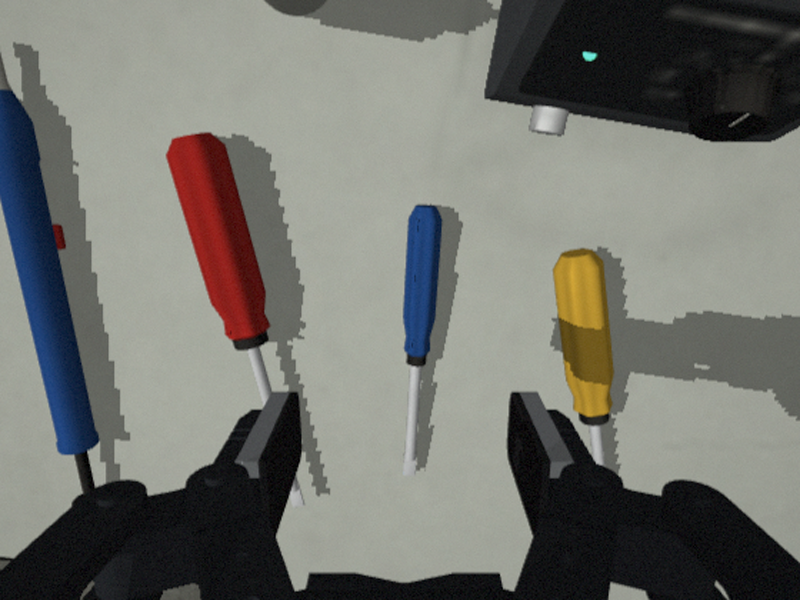

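Run:
```python
from h import *
for k,a,b,z,L,g in (('fine',(425,206),(409,472),.007,.073,.024),('flat',(191,138),(251,342),.012,.098,.034),('cross',(578,254),(594,415),.011,.085,.030),('pump',(8,92),(78,445),.0095,0,0)):
    A=px('wf',*a,z);B=px('wf',*b,z);d=(A-B)/np.linalg.norm(A-B);m=A-d*L
    print(k,A.round(4),B.round(4),'len',np.linalg.norm(A-B).round(3),'ang',np.degrees(np.arctan2(d[1],d[0])).round(1),'mid',m.round(4),'grip',(m+g*d).round(4))
```

```text
fine [0.5457 0.0955 0.007 ] [0.4033 0.0796 0.007 ] len 0.143 ang 6.4 mid [0.4732 0.0874 0.007 ] grip [0.497  0.0901 0.007 ]
flat [0.559  0.2017 0.012 ] [0.4676 0.1689 0.012 ] len 0.097 ang 19.8 mid [0.4668 0.1686 0.012 ] grip [0.4988 0.1801 0.012 ]
cross [0.5357 0.0212 0.011 ] [ 0.4549 -0.0086  0.011 ] len 0.086 ang 20.3 mid [ 0.456  -0.0083  0.011 ] grip [0.4841 0.0021 0.011 ]
pump [0.5653 0.2812 0.0095] [0.3935 0.2556 0.0095] len 0.174 ang 8.5 mid [0.5653 0.2812 0.0095] grip [0.5653 0.2812 0.0095]
```

Emit:
jog_arm(force=40, rows=[{"x":0,"y":5,"z":30,"ax":0,"ay":0,"az":1.4,"fingers":45},{"x":0,"y":0,"z":30,"ax":0,"ay":0,"az":0,"fingers":45},{"x":0,"y":0,"z":20,"ax":0,"ay":0,"az":0,"fingers":45},{"x":0,"y":0,"z":10,"ax":0,"ay":0,"az":0,"fingers":45},{"x":0,"y":0,"z":0,"ax":0,"ay":0,"az":0,"fingers":8},{"x":0,"y":0,"z":0,"ax":0,"ay":0,"az":0,"fingers":8},{"x":0,"y":0,"z":0,"ax":0,"ay":0,"az":0,"fingers":8},{"x":0,"y":0,"z":0,"ax":0,"ay":0,"az":0,"fingers":8}])

```text
t: 3.45
eef_pos: [0.4997, 0.0907, 0.0065]
tool_rot: [-0.0, 0.998, 0.065, 0.001]
contact_force: [0.9, 0.7, 0.2]
gripper_width: 0.093
grasp_force: 0.0
```

```bash
python3 -c "
from h import *
plan((.4985,.091,.006),-82.5,1)"
```

```text
t 3.45 p [0.4997 0.0907 0.0065] yaw -82.6 tilt 0.12 w 0.093 gf 0.0 F [0.9 0.7 0.2]
turn/row [-0.02 -0.11 -0.1 ]
[-1. -0.  1.]
```

```bash
python3 -c "
from h import *
snap('wrist','wf2')"
```

```text
(no output)
```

View pics/wf2.png

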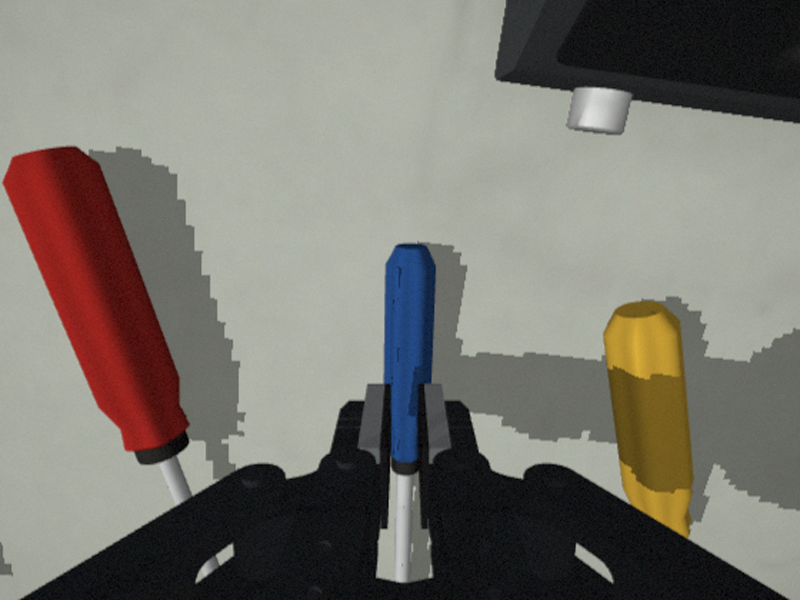

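Emit:
jog_arm(force=40, rows=[{"x":0,"y":0,"z":0,"ax":0,"ay":0,"az":0,"fingers":35},{"x":0,"y":0,"z":0,"ax":0,"ay":0,"az":0,"fingers":35},{"x":4,"y":0,"z":2,"ax":0,"ay":0,"az":0,"fingers":35},{"x":0,"y":0,"z":0,"ax":0,"ay":0,"az":0,"fingers":0},{"x":0,"y":0,"z":0,"ax":0,"ay":0,"az":0,"fingers":0},{"x":0,"y":0,"z":0,"ax":0,"ay":0,"az":0,"fingers":0},{"x":0,"y":0,"z":0,"ax":0,"ay":0,"az":0,"fingers":0},{"x":0,"y":0,"z":0,"ax":0,"ay":0,"az":0,"fingers":0}])

```text
t: 4.3
eef_pos: [0.5028, 0.091, 0.0035]
tool_rot: [-0.0, 0.998, 0.064, 0.0]
contact_force: [0.3, 0.2, 0.5]
gripper_width: 0.001
grasp_force: 0.0
```

```bash
python3 -c "
from h import *
plan((.416,-.283,.2),-1.9,14)"
```

```text
t 4.3 p [0.5028 0.091  0.0035] yaw -82.6 tilt 0.0 w 0.001 gf 0.0 F [0.3 0.2 0.5]
turn/row [-0.   -0.   -5.76]
[-10.  26. -14.]
[-12.  25. -14.]
[-15.  23. -14.]
[-17.  22. -14.]
[-19.  20. -14.]
[-21.  18. -14.]
[-22.  16. -14.]
[-24.  13. -14.]
[-25.  11. -14.]
[-26.   8. -14.]
[-27.   6. -14.]
[-27.   3. -14.]
[-27.   0. -14.]
[-27.  -3. -14.]
```

Run:
```python
from h import *
c=snap('wrist','wf3'); W=c['world_from_camera']; fl=210/np.tan(np.radians(c['vertical_fov'])/2)
for P in [(.5028,.091,.0035),(.5028,.091,.0225),(.5028,.091,.0)]:
    q=W[:3,:3].T@(np.array(P)-W[:3,3]); print(P,((fl*q[:2]/q[2]+[c['cx'],c['cy']])/.7).round())
snap('side','s3')
p=np.load('pics/s3.npz')['pixels'][230:300,210:350]; cv2.imwrite('pics/s3c.png',cv2.cvtColor(cv2.resize(p,(800,400),interpolation=cv2.INTER_CUBIC),cv2.COLOR_RGB2BGR))
a=cv2.resize(cv2.imread('pics/wf3.png')[200:600],(700,350));b=cv2.resize(cv2.imread('pics/s3c.png'),(500,250))
m=np.zeros((600,700,3),np.uint8);m[:350]=a;m[350:,:500]=b;cv2.imwrite('pics/m3.png',m)
```

```text
(0.5028, 0.091, 0.0035) [405. 383.]
(0.5028, 0.091, 0.0225) [406. 410.]
(0.5028, 0.091, 0.0) [405. 378.]
```

View pics/m3.png

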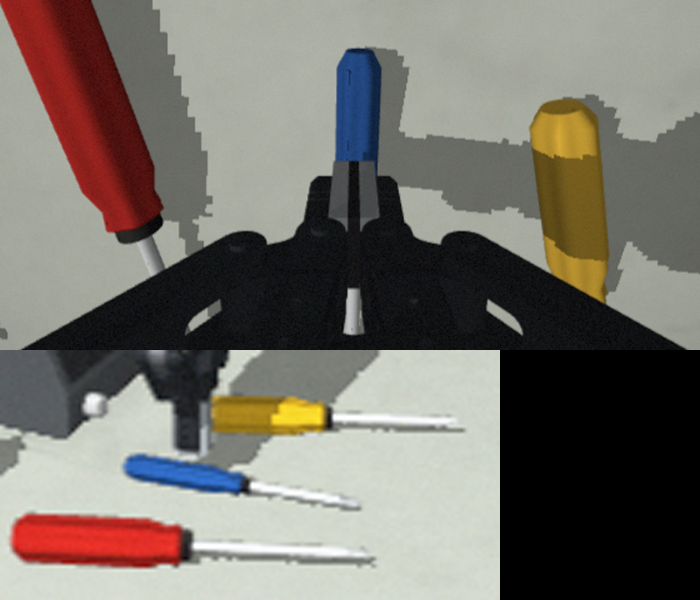

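Run:
```python
from h import *
for u,v in [(264.6,259.4)]:
  for z in (0,.0035,.02,.04): print(z,px('s3',u,v,z,False).round(4))
# tool end and tip now, side: crop(3.571)
for (u,v) in [(127,467),(358,506)]: print(px('s3',210+u/3.571,230+(v-350)/3.571,.007,False).round(4))
# expected projection
c=np.load('pics/s3.npz');W=c['world_from_camera'];fl=210/np.tan(np.radians(float(c['vertical_fov']))/2)
for P in [(.5028,.091,.0035),(.497,.0901,.007)]:
    q=W[:3,:3].T@(np.array(P)-W[:3,3]); uv=fl*q[:2]/q[2]+[c['cx'],c['cy']]; print(P,((uv-[210,230])*3.571+[0,350]).round())
# wrist: handle end seen in wf2/wf3 
print(px('wf3',410,256,.007).round(4), px('wf2',410,243,.007).round(4))
print(px('wf3',168/.875*0+180,460,.012).round(4), px('wf2',160,447,.012).round(4))
```

```text
0 [0.52   0.0547 0.    ]
0.0035 [0.5172 0.0605 0.0035]
0.02 [0.504 0.088 0.02 ]
0.04 [0.488  0.1213 0.04  ]
[0.5452 0.0972 0.007 ]
[0.4019 0.0826 0.007 ]
(0.5028, 0.091, 0.0035) [195. 482.]
(0.497, 0.0901, 0.007) [204. 478.]
[0.5465 0.0955 0.007 ] [0.5468 0.0956 0.007 ]
[0.4693 0.1622 0.012 ] [0.4682 0.1698 0.012 ]
```

Emit:
jog_arm(force=40, rows=[{"x":0,"y":0,"z":0,"ax":0,"ay":0,"az":0,"fingers":35},{"x":0,"y":0,"z":0,"ax":0,"ay":0,"az":0,"fingers":35},{"x":-3,"y":0,"z":0,"ax":0,"ay":0,"az":0,"fingers":35},{"x":0,"y":0,"z":4,"ax":0,"ay":0,"az":0,"fingers":35},{"x":0,"y":0,"z":4,"ax":0,"ay":0,"az":0,"fingers":35},{"x":0,"y":0,"z":3,"ax":0,"ay":0,"az":0,"fingers":35},{"x":0,"y":0,"z":0,"ax":0,"ay":0,"az":0,"fingers":35},{"x":0,"y":0,"z":0,"ax":0,"ay":0,"az":0,"fingers":35}])

```text
t: 5.2
eef_pos: [0.4998, 0.0906, -0.0077]
tool_rot: [0.0, 0.998, 0.065, -0.0]
contact_force: [-0.1, 0.2, -0.1]
gripper_width: 0.408
grasp_force: 0.0
```

Emit:
jog_arm(force=40, rows=[{"x":0,"y":0,"z":0,"ax":0,"ay":0,"az":0,"fingers":0},{"x":0,"y":0,"z":0,"ax":0,"ay":0,"az":0,"fingers":0},{"x":0,"y":0,"z":0,"ax":0,"ay":0,"az":0,"fingers":0},{"x":0,"y":0,"z":0,"ax":0,"ay":0,"az":0,"fingers":0},{"x":0,"y":0,"z":0,"ax":0,"ay":0,"az":0,"fingers":0},{"x":0,"y":0,"z":0,"ax":0,"ay":0,"az":0,"fingers":0},{"x":0,"y":0,"z":0,"ax":0,"ay":0,"az":0,"fingers":0},{"x":0,"y":0,"z":0,"ax":0,"ay":0,"az":0,"fingers":0}])

```text
t: 6.0
eef_pos: [0.5, 0.0906, -0.0073]
tool_rot: [-0.0, 0.998, 0.064, 0.0]
contact_force: [-0.4, -1.2, 5.1]
gripper_width: 0.142
grasp_force: 40.5
```

Emit:
jog_arm(force=40, rows=[{"x":0,"y":0,"z":0,"ax":0,"ay":0,"az":0,"fingers":30},{"x":0,"y":0,"z":0,"ax":0,"ay":0,"az":0,"fingers":30},{"x":0,"y":0,"z":3,"ax":0,"ay":0,"az":0,"fingers":30},{"x":0,"y":0,"z":3,"ax":0,"ay":0,"az":0,"fingers":30},{"x":0,"y":0,"z":0,"ax":0,"ay":0,"az":0,"fingers":0},{"x":0,"y":0,"z":0,"ax":0,"ay":0,"az":0,"fingers":0},{"x":0,"y":0,"z":0,"ax":0,"ay":0,"az":0,"fingers":0},{"x":0,"y":0,"z":0,"ax":0,"ay":0,"az":0,"fingers":0}])

```text
t: 6.8
eef_pos: [0.4999, 0.0906, -0.0135]
tool_rot: [-0.0, 0.998, 0.065, 0.0]
contact_force: [1.3, 0.7, -0.5]
gripper_width: 0.169
grasp_force: 39.6
```

```bash
python3 -c "
from h import *
plan((.414,-.286,.19),-1.9,14)"
```

```text
t 6.8 p [ 0.4999  0.0906 -0.0135] yaw -82.6 tilt 0.0 w 0.169 gf 39.58709120750427 F [ 1.3  0.7 -0.5]
turn/row [ 0.   -0.   -5.76]
[-10.  26. -15.]
[-12.  25. -15.]
[-15.  23. -15.]
[-17.  22. -15.]
[-19.  20. -15.]
[-21.  18. -15.]
[-23.  16. -15.]
[-24.  14. -15.]
[-25.  11. -15.]
[-26.   8. -15.]
[-27.   6. -15.]
[-27.   3. -15.]
[-28.   0. -15.]
[-27.  -2. -15.]
```

Emit:
jog_arm(rows=[{"x":0,"y":0,"z":-40,"ax":0,"ay":0,"az":0,"fingers":0},{"x":0,"y":0,"z":-40,"ax":0,"ay":0,"az":0,"fingers":0},{"x":-10,"y":26,"z":-40,"ax":0,"ay":0,"az":-5.8,"fingers":0},{"x":-12,"y":25,"z":-40,"ax":0,"ay":0,"az":-5.8,"fingers":0},{"x":-15,"y":23,"z":-40,"ax":0,"ay":0,"az":-5.8,"fingers":0},{"x":-17,"y":22,"z":0,"ax":0,"ay":0,"az":-5.8,"fingers":0},{"x":-19,"y":20,"z":0,"ax":0,"ay":0,"az":-5.8,"fingers":0},{"x":-21,"y":18,"z":0,"ax":0,"ay":0,"az":-5.8,"fingers":0}])

```text
t: 7.6
eef_pos: [0.4616, -0.0722, 0.1871]
tool_rot: [0.0, 0.932, 0.362, 0.001]
contact_force: [0.4, 0.2, -1.4]
gripper_width: 0.168
grasp_force: 39.6
```

Emit:
jog_arm(rows=[{"x":-23,"y":16,"z":0,"ax":0,"ay":0,"az":-5.8,"fingers":0},{"x":-24,"y":14,"z":0,"ax":0,"ay":0,"az":-5.8,"fingers":0},{"x":-25,"y":11,"z":0,"ax":0,"ay":0,"az":-5.8,"fingers":0},{"x":-26,"y":8,"z":0,"ax":0,"ay":0,"az":-5.8,"fingers":0},{"x":-27,"y":6,"z":0,"ax":0,"ay":0,"az":-5.8,"fingers":0},{"x":-27,"y":3,"z":20,"ax":0,"ay":0,"az":-5.8,"fingers":0},{"x":-28,"y":0,"z":30,"ax":0,"ay":0,"az":-5.8,"fingers":0},{"x":-27,"y":-2,"z":30,"ax":0,"ay":0,"az":-5.8,"fingers":0}])

```text
t: 8.4
eef_pos: [0.4145, -0.2873, 0.106]
tool_rot: [0.001, 0.714, 0.7, 0.0]
contact_force: [1.1, -0.1, -0.3]
gripper_width: 0.173
grasp_force: 39.6
```

```bash
python3 -c "
from h import *
snap('wrist','wp1')
plan((.414,-.286,-.008),-1.9,5)"
```

```text
t 8.45 p [ 0.4101 -0.2906  0.1016] yaw -1.08 tilt 0.31 w 0.174 gf 39.592629075050354 F [-2.1 -4.3 -3.3]
turn/row [-0.06  0.01  0.16]
[ 1.  1. 22.]
[ 1.  1. 22.]
[ 1.  1. 22.]
[ 1.  1. 22.]
[ 1.  1. 22.]
```

View pics/wp1.png

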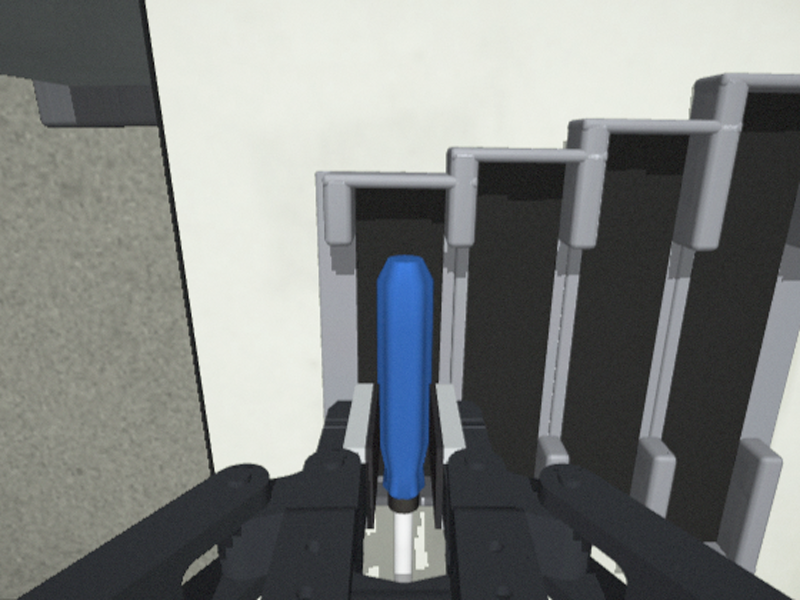

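Emit:
jog_arm(rows=[{"x":4,"y":4,"z":30,"ax":0,"ay":0,"az":0.8,"fingers":0},{"x":0,"y":0,"z":30,"ax":0,"ay":0,"az":0,"fingers":0},{"x":0,"y":0,"z":20,"ax":0,"ay":0,"az":0,"fingers":0},{"x":0,"y":0,"z":5,"ax":0,"ay":0,"az":0,"fingers":0},{"x":0,"y":0,"z":0,"ax":0,"ay":0,"az":0,"fingers":0},{"x":0,"y":0,"z":0,"ax":0,"ay":0,"az":0,"fingers":0},{"x":0,"y":0,"z":0,"ax":0,"ay":0,"az":0,"fingers":0},{"x":0,"y":0,"z":0,"ax":0,"ay":0,"az":0,"fingers":0}])

```text
t: 9.25
eef_pos: [0.4194, -0.2826, 0.0225]
tool_rot: [0.001, 0.721, 0.693, 0.0]
contact_force: [0.2, 0.1, 0.0]
gripper_width: 0.17
grasp_force: 39.6
```

```bash
python3 -c "
from h import *
plan((.414,-.286,-.007),-1.9,1)"
```

```text
t 9.25 p [ 0.4194 -0.2826  0.0225] yaw -2.21 tilt 0.11 w 0.17 gf 39.6185839176178 F [0.2 0.1 0. ]
turn/row [ 0.1   0.04 -0.31]
[-4. -5. 29.]
```

Emit:
jog_arm(rows=[{"x":-4,"y":-5,"z":8,"ax":0,"ay":0,"az":0,"fingers":0},{"x":0,"y":0,"z":8,"ax":0,"ay":0,"az":0,"fingers":0},{"x":0,"y":0,"z":6,"ax":0,"ay":0,"az":0,"fingers":0},{"x":0,"y":0,"z":4,"ax":0,"ay":0,"az":0,"fingers":0},{"x":0,"y":0,"z":2,"ax":0,"ay":0,"az":0,"fingers":0},{"x":0,"y":0,"z":0,"ax":0,"ay":0,"az":0,"fingers":0},{"x":0,"y":0,"z":0,"ax":0,"ay":0,"az":0,"fingers":0},{"x":0,"y":0,"z":0,"ax":0,"ay":0,"az":0,"fingers":0}])

```text
t: 10.05
eef_pos: [0.4138, -0.2861, -0.0063]
tool_rot: [0.0, 0.721, 0.693, 0.0]
contact_force: [0.1, -0.1, -0.9]
gripper_width: 0.169
grasp_force: 39.6
```

```bash
python3 -c "
from h import *
plan((.414,-.286,-.0085),-1.9,1)"
```

```text
t 10.05 p [ 0.4138 -0.2861 -0.0063] yaw -2.19 tilt 0.03 w 0.169 gf 39.61863577365875 F [ 0.1 -0.1 -0.9]
turn/row [ 0.02  0.01 -0.29]
[0. 0. 2.]
```

Emit:
jog_arm(rows=[{"x":0,"y":0,"z":1,"ax":0,"ay":0,"az":0,"fingers":0},{"x":0,"y":0,"z":1,"ax":0,"ay":0,"az":0,"fingers":0},{"x":0,"y":0,"z":0,"ax":0,"ay":0,"az":0,"fingers":28},{"x":0,"y":0,"z":0,"ax":0,"ay":0,"az":0,"fingers":28},{"x":0,"y":0,"z":-15,"ax":0,"ay":0,"az":0,"fingers":28},{"x":0,"y":0,"z":-40,"ax":0,"ay":0,"az":0,"fingers":28},{"x":0,"y":0,"z":-40,"ax":0,"ay":0,"az":0,"fingers":50},{"x":0,"y":0,"z":0,"ax":0,"ay":0,"az":0,"fingers":50}])

```text
t: 10.85
eef_pos: [0.4166, -0.288, 0.0912]
tool_rot: [0.004, 0.721, 0.693, 0.002]
contact_force: [1.5, -0.0, -0.2]
gripper_width: 0.587
grasp_force: 0.0
```

```bash
python3 -c "
from h import *
plan((.4841,.0021,.06),-70,12)"
```

```text
t 10.85 p [ 0.4166 -0.288   0.0912] yaw -2.23 tilt 0.5 w 0.587 gf 0.0 F [ 1.5 -0.  -0.2]
turn/row [ 0.04 -0.01  5.65]
[24.  5.  3.]
[25.  2.  3.]
[25. -0.  3.]
[25. -3.  3.]
[24. -5.  3.]
[24. -7.  3.]
[ 23. -10.   3.]
[ 22. -12.   3.]
[ 21. -14.   3.]
[ 19. -16.   3.]
[ 17. -18.   3.]
[ 16. -19.   3.]
```

Emit:
jog_arm(rows=[{"x":24,"y":5,"z":-10,"ax":0,"ay":0,"az":5.7,"fingers":50},{"x":25,"y":2,"z":0,"ax":0,"ay":0,"az":5.7,"fingers":50},{"x":25,"y":0,"z":0,"ax":0,"ay":0,"az":5.7,"fingers":50},{"x":25,"y":-3,"z":0,"ax":0,"ay":0,"az":5.7,"fingers":50},{"x":24,"y":-5,"z":0,"ax":0,"ay":0,"az":5.7,"fingers":50},{"x":24,"y":-7,"z":0,"ax":0,"ay":0,"az":5.7,"fingers":50},{"x":23,"y":-10,"z":0,"ax":0,"ay":0,"az":5.7,"fingers":50},{"x":22,"y":-12,"z":0,"ax":0,"ay":0,"az":5.7,"fingers":50}])

```text
t: 11.65
eef_pos: [0.4594, -0.0909, 0.0963]
tool_rot: [-0.0, 0.934, 0.358, -0.0]
contact_force: [0.8, -0.8, 0.6]
gripper_width: 0.584
grasp_force: 0.0
```

Emit:
jog_arm(rows=[{"x":21,"y":-14,"z":10,"ax":0,"ay":0,"az":5.7,"fingers":50},{"x":19,"y":-16,"z":10,"ax":0,"ay":0,"az":5.7,"fingers":50},{"x":17,"y":-18,"z":10,"ax":0,"ay":0,"az":5.7,"fingers":50},{"x":16,"y":-19,"z":10,"ax":0,"ay":0,"az":5.7,"fingers":50},{"x":0,"y":0,"z":0,"ax":0,"ay":0,"az":0,"fingers":50},{"x":0,"y":0,"z":0,"ax":0,"ay":0,"az":0,"fingers":50},{"x":0,"y":0,"z":0,"ax":0,"ay":0,"az":0,"fingers":50},{"x":0,"y":0,"z":0,"ax":0,"ay":0,"az":0,"fingers":50}])

```text
t: 12.45
eef_pos: [0.4832, 0.0037, 0.0568]
tool_rot: [0.0, 0.986, 0.168, 0.0]
contact_force: [-1.1, 0.6, -0.3]
gripper_width: 0.585
grasp_force: 0.0
```

```bash
python3 -c "
from h import *
plan((.4841,.0021,-.0125),-70,1)"
```

```text
t 12.45 p [0.4832 0.0037 0.0568] yaw -70.68 tilt 0.03 w 0.585 gf 0.0 F [-1.1  0.6 -0.3]
turn/row [ 0.01 -0.02 -0.68]
[ 0.  2. 69.]
```

Emit:
jog_arm(force=60, rows=[{"x":0,"y":2,"z":20,"ax":0,"ay":0,"az":-0.7,"fingers":50},{"x":0,"y":0,"z":20,"ax":0,"ay":0,"az":0,"fingers":50},{"x":0,"y":0,"z":15,"ax":0,"ay":0,"az":0,"fingers":50},{"x":0,"y":0,"z":9,"ax":0,"ay":0,"az":0,"fingers":50},{"x":0,"y":0,"z":5,"ax":0,"ay":0,"az":0,"fingers":50},{"x":0,"y":0,"z":0,"ax":0,"ay":0,"az":0,"fingers":0},{"x":0,"y":0,"z":0,"ax":0,"ay":0,"az":0,"fingers":0},{"x":0,"y":0,"z":0,"ax":0,"ay":0,"az":0,"fingers":0}])

```text
t: 13.25
eef_pos: [0.4844, 0.0028, -0.0118]
tool_rot: [0.0, 0.985, 0.174, 0.001]
contact_force: [-0.4, -0.9, 2.5]
gripper_width: 0.26
grasp_force: 59.1
```

```bash
python3 -c "
from h import *
plan((.471,-.2837,.11),-1.9,12)"
```

```text
t 13.25 p [ 0.4844  0.0028 -0.0118] yaw -69.91 tilt 0.07 w 0.26 gf 59.05623257160187 F [-0.4 -0.9  2.5]
turn/row [ 0.   -0.   -5.67]
[ -9.  22. -10.]
[-11.  21. -10.]
[-13.  20. -10.]
[-15.  18. -10.]
[-17.  17. -10.]
[-19.  15. -10.]
[-20.  13. -10.]
[-21.  11. -10.]
[-22.   9. -10.]
[-23.   7. -10.]
[-23.   4. -10.]
[-24.   2. -10.]
```

Emit:
jog_arm(rows=[{"x":0,"y":0,"z":-40,"ax":0,"ay":0,"az":0,"fingers":0},{"x":0,"y":0,"z":-40,"ax":0,"ay":0,"az":0,"fingers":0},{"x":-9,"y":22,"z":-42,"ax":0,"ay":0,"az":-5.7,"fingers":0},{"x":-11,"y":21,"z":0,"ax":0,"ay":0,"az":-5.7,"fingers":0},{"x":-13,"y":20,"z":0,"ax":0,"ay":0,"az":-5.7,"fingers":0},{"x":-15,"y":18,"z":0,"ax":0,"ay":0,"az":-5.7,"fingers":0},{"x":-17,"y":17,"z":0,"ax":0,"ay":0,"az":-5.7,"fingers":0},{"x":-19,"y":15,"z":0,"ax":0,"ay":0,"az":-5.7,"fingers":0}])

```text
t: 14.05
eef_pos: [0.4783, -0.1408, 0.11]
tool_rot: [0.0, 0.889, 0.458, 0.0]
contact_force: [0.9, -0.3, -0.5]
gripper_width: 0.259
grasp_force: 59.2
```

Emit:
jog_arm(rows=[{"x":-20,"y":13,"z":0,"ax":0,"ay":0,"az":-5.7,"fingers":0},{"x":-21,"y":11,"z":0,"ax":0,"ay":0,"az":-5.7,"fingers":0},{"x":-22,"y":9,"z":0,"ax":0,"ay":0,"az":-5.7,"fingers":0},{"x":-23,"y":7,"z":0,"ax":0,"ay":0,"az":-5.7,"fingers":0},{"x":-23,"y":4,"z":0,"ax":0,"ay":0,"az":-5.7,"fingers":0},{"x":-24,"y":2,"z":0,"ax":0,"ay":0,"az":-5.7,"fingers":0},{"x":0,"y":0,"z":20,"ax":0,"ay":0,"az":0,"fingers":0},{"x":0,"y":0,"z":20,"ax":0,"ay":0,"az":0,"fingers":0}])

```text
t: 14.85
eef_pos: [0.4727, -0.2841, 0.07]
tool_rot: [0.001, 0.717, 0.697, 0.0]
contact_force: [0.0, 1.1, -1.3]
gripper_width: 0.256
grasp_force: 59.3
```

Emit:
jog_arm(rows=[{"x":0,"y":0,"z":15,"ax":0,"ay":0,"az":0,"fingers":0},{"x":0,"y":0,"z":15,"ax":0,"ay":0,"az":0,"fingers":0},{"x":0,"y":0,"z":0,"ax":0,"ay":0,"az":0,"fingers":0},{"x":0,"y":0,"z":0,"ax":0,"ay":0,"az":0,"fingers":0},{"x":0,"y":0,"z":0,"ax":0,"ay":0,"az":0,"fingers":0},{"x":0,"y":0,"z":0,"ax":0,"ay":0,"az":0,"fingers":0},{"x":0,"y":0,"z":0,"ax":0,"ay":0,"az":0,"fingers":0},{"x":0,"y":0,"z":0,"ax":0,"ay":0,"az":0,"fingers":0}])

```text
t: 15.65
eef_pos: [0.4727, -0.2827, 0.0399]
tool_rot: [0.0, 0.716, 0.698, 0.0]
contact_force: [0.3, 0.7, -0.6]
gripper_width: 0.255
grasp_force: 59.3
```

```bash
python3 -c "
from h import *
snap('wrist','wp2')
plan((.471,-.2837,-.0058),-1.9,1)"
```

```text
t 15.7 p [ 0.4726 -0.2827  0.0398] yaw -1.5 tilt 0.03 w 0.258 gf 59.260640144348145 F [ 0.1 -0.1 -1.2]
turn/row [0.03 0.01 0.4 ]
[-1. -2. 46.]
```

View pics/wp2.png

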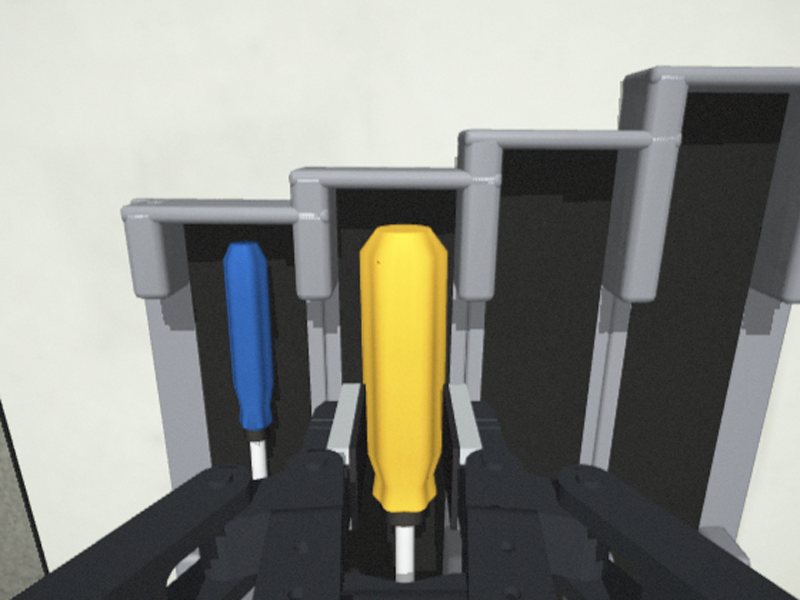

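Emit:
jog_arm(rows=[{"x":-1,"y":-2,"z":12,"ax":0,"ay":0,"az":0,"fingers":0},{"x":0,"y":0,"z":12,"ax":0,"ay":0,"az":0,"fingers":0},{"x":0,"y":0,"z":10,"ax":0,"ay":0,"az":0,"fingers":0},{"x":0,"y":0,"z":6,"ax":0,"ay":0,"az":0,"fingers":0},{"x":0,"y":0,"z":3,"ax":0,"ay":0,"az":0,"fingers":0},{"x":0,"y":0,"z":0,"ax":0,"ay":0,"az":0,"fingers":0},{"x":0,"y":0,"z":0,"ax":0,"ay":0,"az":0,"fingers":0},{"x":0,"y":0,"z":0,"ax":0,"ay":0,"az":0,"fingers":0}])

```text
t: 16.5
eef_pos: [0.4708, -0.2838, -0.0031]
tool_rot: [0.0, 0.716, 0.698, 0.0]
contact_force: [-0.1, -0.6, -1.9]
gripper_width: 0.255
grasp_force: 59.3
```

Emit:
jog_arm(rows=[{"x":0,"y":0,"z":1.5,"ax":0,"ay":0,"az":0,"fingers":0},{"x":0,"y":0,"z":1,"ax":0,"ay":0,"az":0,"fingers":0},{"x":0,"y":0,"z":0,"ax":0,"ay":0,"az":0,"fingers":36},{"x":0,"y":0,"z":0,"ax":0,"ay":0,"az":0,"fingers":36},{"x":0,"y":0,"z":-15,"ax":0,"ay":0,"az":0,"fingers":36},{"x":0,"y":0,"z":-40,"ax":0,"ay":0,"az":0,"fingers":36},{"x":0,"y":0,"z":-40,"ax":0,"ay":0,"az":0,"fingers":55},{"x":0,"y":0,"z":0,"ax":0,"ay":0,"az":0,"fingers":55}])

```text
t: 17.3
eef_pos: [0.474, -0.2858, 0.0952]
tool_rot: [0.005, 0.717, 0.698, 0.002]
contact_force: [0.1, -0.7, 0.4]
gripper_width: 0.645
grasp_force: 0.0
```

```bash
python3 -c "
from h import *
plan((.4993,.1798,.06),-70.2,16)"
```

```text
t 17.3 p [ 0.474  -0.2858  0.0952] yaw -1.54 tilt 0.59 w 0.645 gf 0.0 F [ 0.1 -0.7  0.4]
turn/row [ 0.04 -0.01  4.29]
[29.  1.  2.]
[29. -1.  2.]
[29. -4.  2.]
[29. -6.  2.]
[28. -8.  2.]
[ 27. -10.   2.]
[ 27. -12.   2.]
[ 26. -14.   2.]
[ 25. -16.   2.]
[ 23. -18.   2.]
[ 22. -19.   2.]
[ 20. -21.   2.]
[ 19. -22.   2.]
[ 17. -24.   2.]
[ 15. -25.   2.]
[ 13. -26.   2.]
```

Emit:
jog_arm(rows=[{"x":29,"y":1,"z":-10,"ax":0,"ay":0,"az":4.3,"fingers":55},{"x":29,"y":-1,"z":0,"ax":0,"ay":0,"az":4.3,"fingers":55},{"x":29,"y":-4,"z":0,"ax":0,"ay":0,"az":4.3,"fingers":55},{"x":29,"y":-6,"z":0,"ax":0,"ay":0,"az":4.3,"fingers":55},{"x":28,"y":-8,"z":0,"ax":0,"ay":0,"az":4.3,"fingers":55},{"x":27,"y":-10,"z":0,"ax":0,"ay":0,"az":4.3,"fingers":55},{"x":27,"y":-12,"z":0,"ax":0,"ay":0,"az":4.3,"fingers":55},{"x":26,"y":-14,"z":0,"ax":0,"ay":0,"az":4.3,"fingers":55}])

```text
t: 18.1
eef_pos: [0.4828, -0.0488, 0.0996]
tool_rot: [0.0, 0.891, 0.453, 0.0]
contact_force: [-0.5, 0.3, -0.4]
gripper_width: 0.644
grasp_force: 0.0
```

Emit:
jog_arm(rows=[{"x":25,"y":-16,"z":0,"ax":0,"ay":0,"az":4.3,"fingers":55},{"x":23,"y":-18,"z":0,"ax":0,"ay":0,"az":4.3,"fingers":55},{"x":22,"y":-19,"z":0,"ax":0,"ay":0,"az":4.3,"fingers":55},{"x":20,"y":-21,"z":0,"ax":0,"ay":0,"az":4.3,"fingers":55},{"x":19,"y":-22,"z":10,"ax":0,"ay":0,"az":4.3,"fingers":55},{"x":17,"y":-24,"z":10,"ax":0,"ay":0,"az":4.3,"fingers":55},{"x":15,"y":-25,"z":10,"ax":0,"ay":0,"az":4.3,"fingers":55},{"x":13,"y":-26,"z":10,"ax":0,"ay":0,"az":4.3,"fingers":55}])

```text
t: 18.9
eef_pos: [0.4948, 0.1846, 0.0593]
tool_rot: [-0.0, 0.986, 0.17, 0.0]
contact_force: [0.2, -0.5, 1.5]
gripper_width: 0.643
grasp_force: 0.0
```

Emit:
jog_arm(rows=[{"x":0,"y":0,"z":0,"ax":0,"ay":0,"az":0,"fingers":55},{"x":0,"y":0,"z":0,"ax":0,"ay":0,"az":0,"fingers":55},{"x":0,"y":0,"z":0,"ax":0,"ay":0,"az":0,"fingers":55},{"x":0,"y":0,"z":0,"ax":0,"ay":0,"az":0,"fingers":55},{"x":0,"y":0,"z":0,"ax":0,"ay":0,"az":0,"fingers":55},{"x":0,"y":0,"z":0,"ax":0,"ay":0,"az":0,"fingers":55},{"x":0,"y":0,"z":0,"ax":0,"ay":0,"az":0,"fingers":55},{"x":0,"y":0,"z":0,"ax":0,"ay":0,"az":0,"fingers":55}])

```text
t: 19.7
eef_pos: [0.4948, 0.1832, 0.0591]
tool_rot: [-0.0, 0.985, 0.171, 0.0]
contact_force: [0.2, -0.7, 0.4]
gripper_width: 0.645
grasp_force: 0.0
```

```bash
python3 -c "
from h import *
plan((.4993,.1798,-.0115),-70.2,1)
snap('wrist','wg3')"
```

```text
t 19.7 p [0.4948 0.1832 0.0591] yaw -70.31 tilt 0.01 w 0.645 gf 0.0 F [ 0.2 -0.7  0.4]
turn/row [-0.   -0.   -0.11]
[ 3.  5. 71.]
```

View pics/wg3.png

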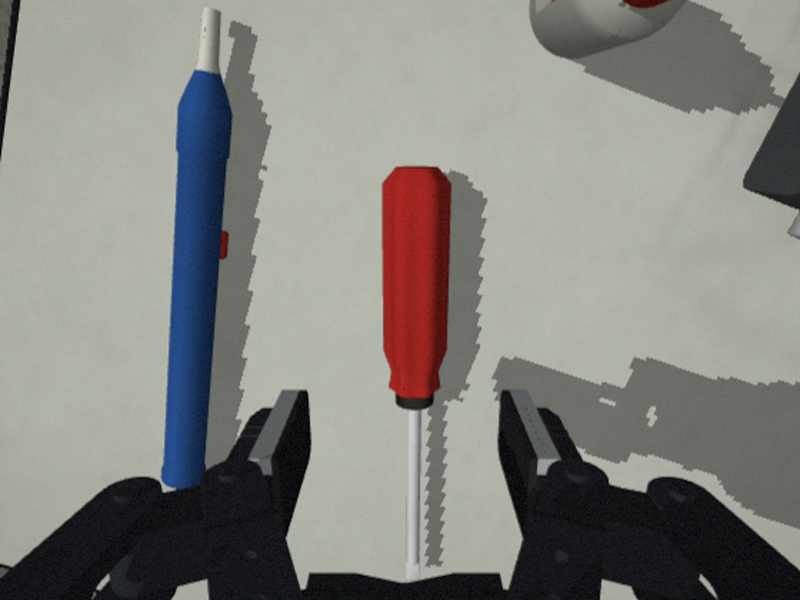

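Run:
```python
from h import *
for k,a,b,z,L,g in (('flat',(416,168),(414,400),.012,.098,.034),('pump',(211,10),(184,478),.0095,.117,0)):
    A=px('wg3',*a,z);B=px('wg3',*b,z);d=(A-B)/np.linalg.norm(A-B);m=A-d*L
    print(k,A.round(4),B.round(4),'len',np.linalg.norm(A-B).round(3),'ang',np.degrees(np.arctan2(d[1],d[0])).round(1),'mid',m.round(4),'grip',(m+g*d).round(4))
print('button',px('wg3',223,245,.0095))
```

```text
flat [0.5596 0.2021 0.012 ] [0.4676 0.1692 0.012 ] len 0.098 ang 19.7 mid [0.4673 0.1692 0.012 ] grip [0.4994 0.1806 0.012 ]
pump [0.5858 0.289  0.0095] [0.3928 0.2552 0.0095] len 0.196 ang 9.9 mid [0.4706 0.2688 0.0095] grip [0.4706 0.2688 0.0095]
button [0.50524025 0.26460442 0.0095    ]
```

Emit:
jog_arm(force=70, rows=[{"x":3,"y":4,"z":20,"ax":0,"ay":0,"az":0,"fingers":55},{"x":0,"y":0,"z":20,"ax":0,"ay":0,"az":0,"fingers":55},{"x":0,"y":0,"z":15,"ax":0,"ay":0,"az":0,"fingers":55},{"x":0,"y":0,"z":10,"ax":0,"ay":0,"az":0,"fingers":55},{"x":0,"y":0,"z":6,"ax":0,"ay":0,"az":0,"fingers":55},{"x":0,"y":0,"z":0,"ax":0,"ay":0,"az":0,"fingers":0},{"x":0,"y":0,"z":0,"ax":0,"ay":0,"az":0,"fingers":0},{"x":0,"y":0,"z":0,"ax":0,"ay":0,"az":0,"fingers":0}])

```text
t: 20.55
eef_pos: [0.4994, 0.1808, -0.0112]
tool_rot: [-0.0, 0.985, 0.171, 0.001]
contact_force: [0.2, -0.4, -1.6]
gripper_width: 0.289
grasp_force: 68.7
```

```bash
python3 -c "
from h import *
plan((.5275,-.281,.12),-1.9,16)"
```

```text
t 20.55 p [ 0.4994  0.1808 -0.0112] yaw -70.31 tilt 0.07 w 0.289 gf 68.73350143432617 F [ 0.2 -0.4 -1.6]
turn/row [ 0.   -0.   -4.28]
[-8. 28. -8.]
[-10.  27.  -8.]
[-12.  26.  -8.]
[-14.  25.  -8.]
[-16.  24.  -8.]
[-18.  23.  -8.]
[-19.  22.  -8.]
[-21.  20.  -8.]
[-22.  18.  -8.]
[-24.  17.  -8.]
[-25.  15.  -8.]
[-26.  13.  -8.]
[-27.  11.  -8.]
[-27.   9.  -8.]
[-28.   7.  -8.]
[-29.   5.  -8.]
```

Emit:
jog_arm(rows=[{"x":0,"y":0,"z":-40,"ax":0,"ay":0,"az":0,"fingers":0},{"x":0,"y":0,"z":-45,"ax":0,"ay":0,"az":0,"fingers":0},{"x":-8,"y":28,"z":-40,"ax":0,"ay":0,"az":-4.3,"fingers":0},{"x":-10,"y":27,"z":-35,"ax":0,"ay":0,"az":-4.3,"fingers":0},{"x":-12,"y":26,"z":-30,"ax":0,"ay":0,"az":-4.3,"fingers":0},{"x":-14,"y":25,"z":0,"ax":0,"ay":0,"az":-4.3,"fingers":0},{"x":-16,"y":24,"z":0,"ax":0,"ay":0,"az":-4.3,"fingers":0},{"x":-18,"y":23,"z":0,"ax":0,"ay":0,"az":-4.3,"fingers":0}])

```text
t: 21.35
eef_pos: [0.5094, 0.0066, 0.1789]
tool_rot: [-0.0, 0.922, 0.388, 0.001]
contact_force: [-0.3, -0.7, -1.4]
gripper_width: 0.294
grasp_force: 69.2
```

Emit:
jog_arm(rows=[{"x":-19,"y":22,"z":0,"ax":0,"ay":0,"az":-4.3,"fingers":0},{"x":-21,"y":20,"z":0,"ax":0,"ay":0,"az":-4.3,"fingers":0},{"x":-22,"y":18,"z":0,"ax":0,"ay":0,"az":-4.3,"fingers":0},{"x":-24,"y":17,"z":0,"ax":0,"ay":0,"az":-4.3,"fingers":0},{"x":-25,"y":15,"z":0,"ax":0,"ay":0,"az":-4.3,"fingers":0},{"x":-26,"y":13,"z":0,"ax":0,"ay":0,"az":-4.3,"fingers":0},{"x":-27,"y":11,"z":0,"ax":0,"ay":0,"az":-4.3,"fingers":0},{"x":-27,"y":9,"z":20,"ax":0,"ay":0,"az":-4.3,"fingers":0}])

```text
t: 22.15
eef_pos: [0.5263, -0.2256, 0.1606]
tool_rot: [0.002, 0.766, 0.643, 0.002]
contact_force: [0.9, 0.1, -1.0]
gripper_width: 0.292
grasp_force: 69.2
```

Emit:
jog_arm(rows=[{"x":-28,"y":7,"z":20,"ax":0,"ay":0,"az":-4.3,"fingers":0},{"x":-29,"y":5,"z":25,"ax":0,"ay":0,"az":-4.3,"fingers":0},{"x":0,"y":0,"z":25,"ax":0,"ay":0,"az":0,"fingers":0},{"x":0,"y":0,"z":25,"ax":0,"ay":0,"az":0,"fingers":0},{"x":0,"y":0,"z":15,"ax":0,"ay":0,"az":0,"fingers":0},{"x":0,"y":0,"z":0,"ax":0,"ay":0,"az":0,"fingers":0},{"x":0,"y":0,"z":0,"ax":0,"ay":0,"az":0,"fingers":0},{"x":0,"y":0,"z":0,"ax":0,"ay":0,"az":0,"fingers":0}])

```text
t: 22.95
eef_pos: [0.5295, -0.2821, 0.0495]
tool_rot: [0.001, 0.716, 0.698, 0.001]
contact_force: [0.6, 0.0, -1.3]
gripper_width: 0.293
grasp_force: 69.2
```

```bash
python3 -c "
from h import *
plan((.5275,-.281,-.0045),-1.9,1)"
```

```text
t 22.95 p [ 0.5295 -0.2821  0.0495] yaw -1.48 tilt 0.14 w 0.293 gf 69.17986750602722 F [ 0.6  0.  -1.3]
turn/row [0.13 0.05 0.42]
[ 1. -2. 54.]
```

Emit:
jog_arm(rows=[{"x":1,"y":-2,"z":15,"ax":0,"ay":0,"az":0.4,"fingers":0},{"x":0,"y":0,"z":12,"ax":0,"ay":0,"az":0,"fingers":0},{"x":0,"y":0,"z":10,"ax":0,"ay":0,"az":0,"fingers":0},{"x":0,"y":0,"z":8,"ax":0,"ay":0,"az":0,"fingers":0},{"x":0,"y":0,"z":5,"ax":0,"ay":0,"az":0,"fingers":0},{"x":0,"y":0,"z":2,"ax":0,"ay":0,"az":0,"fingers":0},{"x":0,"y":0,"z":0,"ax":0,"ay":0,"az":0,"fingers":0},{"x":0,"y":0,"z":0,"ax":0,"ay":0,"az":0,"fingers":0}])

```text
t: 23.75
eef_pos: [0.5267, -0.2809, -0.0037]
tool_rot: [0.0, 0.719, 0.695, 0.0]
contact_force: [0.9, -0.0, -0.6]
gripper_width: 0.289
grasp_force: 69.2
```

Emit:
jog_arm(rows=[{"x":0,"y":0,"z":1,"ax":0,"ay":0,"az":0,"fingers":0},{"x":0,"y":0,"z":1,"ax":0,"ay":0,"az":0,"fingers":0},{"x":0,"y":0,"z":0,"ax":0,"ay":0,"az":0,"fingers":38},{"x":0,"y":0,"z":0,"ax":0,"ay":0,"az":0,"fingers":38},{"x":0,"y":0,"z":-15,"ax":0,"ay":0,"az":0,"fingers":38},{"x":0,"y":0,"z":-40,"ax":0,"ay":0,"az":0,"fingers":38},{"x":0,"y":0,"z":-40,"ax":0,"ay":0,"az":0,"fingers":50},{"x":0,"y":0,"z":0,"ax":0,"ay":0,"az":0,"fingers":50}])

```text
t: 24.55
eef_pos: [0.5302, -0.283, 0.0956]
tool_rot: [0.005, 0.719, 0.695, 0.002]
contact_force: [0.4, -0.6, -0.7]
gripper_width: 0.585
grasp_force: 0.0
```

```bash
python3 -c "
from h import *
plan((.4706,.269,.06),-80,20)"
```

```text
t 24.55 p [ 0.5302 -0.283   0.0956] yaw -1.94 tilt 0.61 w 0.585 gf 0.0 F [ 0.4 -0.6 -0.7]
turn/row [ 0.03 -0.01  3.9 ]
[27. -4.  2.]
[27. -6.  2.]
[27. -8.  2.]
[26. -9.  2.]
[ 25. -11.   2.]
[ 25. -13.   2.]
[ 24. -15.   2.]
[ 23. -16.   2.]
[ 21. -18.   2.]
[ 20. -19.   2.]
[ 19. -20.   2.]
[ 17. -22.   2.]
[ 16. -23.   2.]
[ 14. -24.   2.]
[ 13. -25.   2.]
[ 11. -25.   2.]
[  9. -26.   2.]
[  7. -27.   2.]
[  6. -27.   2.]
[  4. -28.   2.]
```

Emit:
jog_arm(rows=[{"x":27,"y":-4,"z":-30,"ax":0,"ay":0,"az":3.9,"fingers":50},{"x":27,"y":-6,"z":-20,"ax":0,"ay":0,"az":3.9,"fingers":50},{"x":27,"y":-8,"z":0,"ax":0,"ay":0,"az":3.9,"fingers":50},{"x":26,"y":-9,"z":0,"ax":0,"ay":0,"az":3.9,"fingers":50},{"x":25,"y":-11,"z":0,"ax":0,"ay":0,"az":3.9,"fingers":50},{"x":25,"y":-13,"z":0,"ax":0,"ay":0,"az":3.9,"fingers":50},{"x":24,"y":-15,"z":0,"ax":0,"ay":0,"az":3.9,"fingers":50},{"x":23,"y":-16,"z":0,"ax":0,"ay":0,"az":3.9,"fingers":50}])

```text
t: 25.35
eef_pos: [0.5018, -0.0585, 0.1396]
tool_rot: [-0.0, 0.88, 0.475, 0.0]
contact_force: [0.7, -0.3, 0.4]
gripper_width: 0.585
grasp_force: 0.0
```

Emit:
jog_arm(rows=[{"x":21,"y":-18,"z":0,"ax":0,"ay":0,"az":3.9,"fingers":50},{"x":20,"y":-19,"z":0,"ax":0,"ay":0,"az":3.9,"fingers":50},{"x":19,"y":-20,"z":0,"ax":0,"ay":0,"az":3.9,"fingers":50},{"x":17,"y":-22,"z":0,"ax":0,"ay":0,"az":3.9,"fingers":50},{"x":16,"y":-23,"z":0,"ax":0,"ay":0,"az":3.9,"fingers":50},{"x":14,"y":-24,"z":0,"ax":0,"ay":0,"az":3.9,"fingers":50},{"x":13,"y":-25,"z":0,"ax":0,"ay":0,"az":3.9,"fingers":50},{"x":11,"y":-25,"z":0,"ax":0,"ay":0,"az":3.9,"fingers":50}])

```text
t: 26.15
eef_pos: [0.4765, 0.162, 0.1396]
tool_rot: [-0.0, 0.975, 0.221, 0.0]
contact_force: [0.2, 0.4, 0.6]
gripper_width: 0.587
grasp_force: 0.0
```

Emit:
jog_arm(rows=[{"x":9,"y":-26,"z":20,"ax":0,"ay":0,"az":3.9,"fingers":50},{"x":7,"y":-27,"z":20,"ax":0,"ay":0,"az":3.9,"fingers":50},{"x":6,"y":-27,"z":20,"ax":0,"ay":0,"az":3.9,"fingers":50},{"x":4,"y":-28,"z":20,"ax":0,"ay":0,"az":3.9,"fingers":50},{"x":0,"y":0,"z":0,"ax":0,"ay":0,"az":0,"fingers":50},{"x":0,"y":0,"z":0,"ax":0,"ay":0,"az":0,"fingers":50},{"x":0,"y":0,"z":0,"ax":0,"ay":0,"az":0,"fingers":50},{"x":0,"y":0,"z":0,"ax":0,"ay":0,"az":0,"fingers":50}])

```text
t: 26.95
eef_pos: [0.4653, 0.2705, 0.0599]
tool_rot: [-0.0, 0.996, 0.087, 0.001]
contact_force: [-0.1, -0.1, 0.1]
gripper_width: 0.587
grasp_force: 0.0
```

```bash
python3 -c "
from h import *
plan((.4706,.2695,-.0125),-80,1)"
```

```text
t 26.95 p [0.4653 0.2705 0.0599] yaw -79.99 tilt 0.07 w 0.587 gf 0.0 F [-0.1 -0.1  0.1]
turn/row [-0.03 -0.07  0.01]
[ 5.  2. 72.]
```

Emit:
jog_arm(force=60, rows=[{"x":5,"y":2,"z":20,"ax":0,"ay":0,"az":0,"fingers":50},{"x":0,"y":0,"z":20,"ax":0,"ay":0,"az":0,"fingers":50},{"x":0,"y":0,"z":16,"ax":0,"ay":0,"az":0,"fingers":50},{"x":0,"y":0,"z":11,"ax":0,"ay":0,"az":0,"fingers":50},{"x":0,"y":0,"z":5,"ax":0,"ay":0,"az":0,"fingers":50},{"x":0,"y":0,"z":0,"ax":0,"ay":0,"az":0,"fingers":0},{"x":0,"y":0,"z":0,"ax":0,"ay":0,"az":0,"fingers":0},{"x":0,"y":0,"z":0,"ax":0,"ay":0,"az":0,"fingers":0}])

```text
t: 27.75
eef_pos: [0.4704, 0.2707, -0.012]
tool_rot: [-0.0, 0.996, 0.088, 0.001]
contact_force: [-0.1, -0.8, 2.8]
gripper_width: 0.19
grasp_force: 59.0
```

```bash
python3 -c "
from h import *
plan((.583,-.317,.20),-1.9,22)"
```

```text
t 27.75 p [ 0.4704  0.2707 -0.012 ] yaw -79.91 tilt 0.08 w 0.19 gf 58.95021378993988 F [-0.1 -0.8  2.8]
turn/row [ 0.   -0.   -3.55]
[  0.  27. -10.]
[ -1.  27. -10.]
[ -3.  27. -10.]
[ -5.  27. -10.]
[ -6.  26. -10.]
[ -8.  26. -10.]
[-10.  25. -10.]
[-11.  25. -10.]
[-13.  24. -10.]
[-14.  23. -10.]
[-15.  22. -10.]
[-17.  21. -10.]
[-18.  20. -10.]
[-19.  19. -10.]
[-20.  18. -10.]
[-22.  17. -10.]
[-23.  15. -10.]
[-23.  14. -10.]
[-24.  12. -10.]
[-25.  11. -10.]
[-26.   9. -10.]
[-26.   8. -10.]
```

Emit:
jog_arm(rows=[{"x":0,"y":0,"z":-40,"ax":0,"ay":0,"az":0,"fingers":0},{"x":0,"y":0,"z":-45,"ax":0,"ay":0,"az":0,"fingers":0},{"x":0,"y":27,"z":-40,"ax":0,"ay":0,"az":-3.6,"fingers":0},{"x":-1,"y":27,"z":-40,"ax":0,"ay":0,"az":-3.6,"fingers":0},{"x":-3,"y":27,"z":-40,"ax":0,"ay":0,"az":-3.6,"fingers":0},{"x":-5,"y":27,"z":-10,"ax":0,"ay":0,"az":-3.6,"fingers":0},{"x":-6,"y":26,"z":0,"ax":0,"ay":0,"az":-3.6,"fingers":0},{"x":-8,"y":26,"z":0,"ax":0,"ay":0,"az":-3.6,"fingers":0}])

```text
t: 28.55
eef_pos: [0.501, 0.11, 0.2033]
tool_rot: [-0.001, 0.962, 0.274, 0.001]
contact_force: [1.2, 0.2, 0.3]
gripper_width: 0.186
grasp_force: 58.9
```

Emit:
jog_arm(rows=[{"x":-10,"y":25,"z":0,"ax":0,"ay":0,"az":-3.6,"fingers":0},{"x":-11,"y":25,"z":0,"ax":0,"ay":0,"az":-3.6,"fingers":0},{"x":-13,"y":24,"z":0,"ax":0,"ay":0,"az":-3.6,"fingers":0},{"x":-14,"y":23,"z":0,"ax":0,"ay":0,"az":-3.6,"fingers":0},{"x":-15,"y":22,"z":0,"ax":0,"ay":0,"az":-3.6,"fingers":0},{"x":-17,"y":21,"z":0,"ax":0,"ay":0,"az":-3.6,"fingers":0},{"x":-18,"y":20,"z":0,"ax":0,"ay":0,"az":-3.6,"fingers":0},{"x":-19,"y":19,"z":0,"ax":0,"ay":0,"az":-3.6,"fingers":0}])

```text
t: 29.35
eef_pos: [0.5422, -0.1021, 0.2025]
tool_rot: [0.0, 0.863, 0.505, 0.0]
contact_force: [-0.4, 0.7, 0.1]
gripper_width: 0.189
grasp_force: 58.9
```

Emit:
jog_arm(rows=[{"x":-20,"y":18,"z":0,"ax":0,"ay":0,"az":-3.6,"fingers":0},{"x":-22,"y":17,"z":0,"ax":0,"ay":0,"az":-3.6,"fingers":0},{"x":-23,"y":15,"z":0,"ax":0,"ay":0,"az":-3.6,"fingers":0},{"x":-23,"y":14,"z":0,"ax":0,"ay":0,"az":-3.6,"fingers":0},{"x":-24,"y":12,"z":0,"ax":0,"ay":0,"az":-3.6,"fingers":0},{"x":-25,"y":11,"z":0,"ax":0,"ay":0,"az":-3.6,"fingers":0},{"x":-26,"y":9,"z":0,"ax":0,"ay":0,"az":-3.6,"fingers":0},{"x":-26,"y":8,"z":0,"ax":0,"ay":0,"az":-3.6,"fingers":0}])

```text
t: 30.15
eef_pos: [0.5871, -0.3153, 0.2024]
tool_rot: [0.0, 0.711, 0.704, 0.0]
contact_force: [0.3, -0.2, -0.8]
gripper_width: 0.186
grasp_force: 58.9
```

```bash
python3 -c "
from h import *
plan((.583,-.317,.05),-1.9,1)"
```

```text
t 30.15 p [ 0.5871 -0.3153  0.2024] yaw -0.56 tilt 0.02 w 0.186 gf 58.906517028808594 F [ 0.3 -0.2 -0.8]
turn/row [ 0.02 -0.    1.34]
[ -2.  -4. 152.]
```

Emit:
jog_arm(rows=[{"x":-2,"y":-3,"z":30,"ax":0,"ay":0,"az":1,"fingers":0},{"x":0,"y":0,"z":35,"ax":0,"ay":0,"az":0,"fingers":0},{"x":0,"y":0,"z":35,"ax":0,"ay":0,"az":0,"fingers":0},{"x":0,"y":0,"z":30,"ax":0,"ay":0,"az":0,"fingers":0},{"x":0,"y":0,"z":20,"ax":0,"ay":0,"az":0,"fingers":0},{"x":0,"y":0,"z":0,"ax":0,"ay":0,"az":0,"fingers":0},{"x":0,"y":0,"z":0,"ax":0,"ay":0,"az":0,"fingers":0},{"x":0,"y":0,"z":0,"ax":0,"ay":0,"az":0,"fingers":0}])

```text
t: 30.95
eef_pos: [0.5853, -0.3169, 0.0539]
tool_rot: [0.001, 0.718, 0.697, 0.0]
contact_force: [-0.0, 0.1, -0.2]
gripper_width: 0.188
grasp_force: 58.9
```

```bash
python3 -c "
from h import *
snap('wrist','wp4')
plan((.583,-.317,-.005),-1.9,1)"
```

```text
t 31.0 p [ 0.5853 -0.3168  0.0539] yaw -1.7 tilt 0.17 w 0.185 gf 58.898162841796875 F [-0.8 -0.6  0.3]
turn/row [0.16 0.06 0.2 ]
[-0. -2. 59.]
```

View pics/wp4.png

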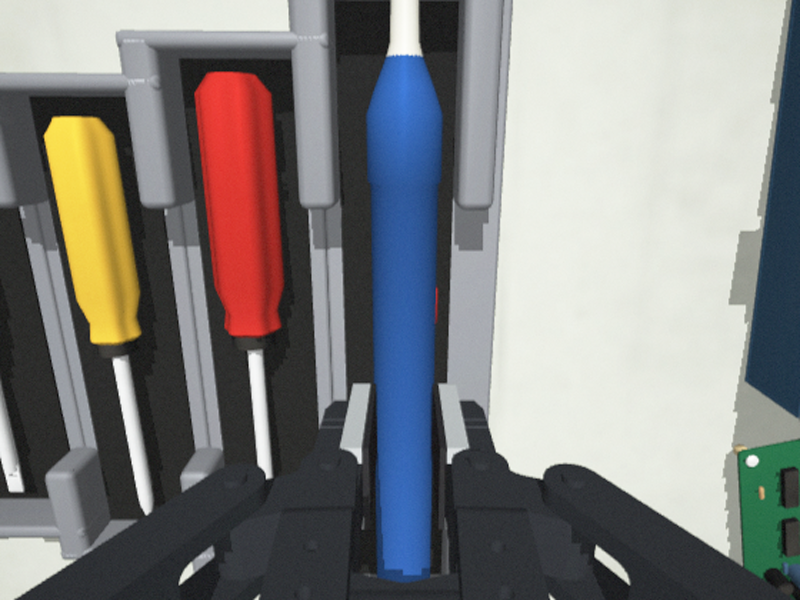

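Emit:
jog_arm(rows=[{"x":0,"y":-2,"z":15,"ax":0,"ay":0,"az":0,"fingers":0},{"x":0,"y":0,"z":15,"ax":0,"ay":0,"az":0,"fingers":0},{"x":0,"y":0,"z":12,"ax":0,"ay":0,"az":0,"fingers":0},{"x":0,"y":0,"z":8,"ax":0,"ay":0,"az":0,"fingers":0},{"x":0,"y":0,"z":5,"ax":0,"ay":0,"az":0,"fingers":0},{"x":0,"y":0,"z":3,"ax":0,"ay":0,"az":0,"fingers":0},{"x":0,"y":0,"z":0,"ax":0,"ay":0,"az":0,"fingers":0},{"x":0,"y":0,"z":0,"ax":0,"ay":0,"az":0,"fingers":0}])

```text
t: 31.8
eef_pos: [0.5825, -0.3163, -0.0056]
tool_rot: [0.0, 0.718, 0.697, 0.0]
contact_force: [0.2, 0.2, 0.1]
gripper_width: 0.183
grasp_force: 58.9
```

Emit:
jog_arm(rows=[{"x":0,"y":0,"z":1,"ax":0,"ay":0,"az":0,"fingers":0},{"x":0,"y":0,"z":0.5,"ax":0,"ay":0,"az":0,"fingers":0},{"x":0,"y":0,"z":0,"ax":0,"ay":0,"az":0,"fingers":34},{"x":0,"y":0,"z":0,"ax":0,"ay":0,"az":0,"fingers":34},{"x":0,"y":0,"z":-15,"ax":0,"ay":0,"az":0,"fingers":34},{"x":0,"y":0,"z":-50,"ax":0,"ay":0,"az":0,"fingers":34},{"x":0,"y":0,"z":-50,"ax":0,"ay":0,"az":0,"fingers":34},{"x":-10,"y":0,"z":-50,"ax":0,"ay":0,"az":0,"fingers":34}])

```text
t: 32.6
eef_pos: [0.5822, -0.3245, 0.1594]
tool_rot: [-0.0, 0.717, 0.697, 0.0]
contact_force: [1.7, 0.4, -0.0]
gripper_width: 0.4
grasp_force: 0.0
```

Emit:
jog_arm(rows=[{"x":0,"y":-20,"z":-50,"ax":0,"ay":0,"az":0,"fingers":34},{"x":0,"y":-20,"z":-40,"ax":0,"ay":0,"az":0,"fingers":34},{"x":0,"y":0,"z":0,"ax":0,"ay":0,"az":0,"fingers":34},{"x":0,"y":0,"z":0,"ax":0,"ay":0,"az":0,"fingers":34},{"x":0,"y":0,"z":0,"ax":0,"ay":0,"az":0,"fingers":34},{"x":0,"y":0,"z":0,"ax":0,"ay":0,"az":0,"fingers":34},{"x":0,"y":0,"z":0,"ax":0,"ay":0,"az":0,"fingers":34},{"x":0,"y":0,"z":0,"ax":0,"ay":0,"az":0,"fingers":34}])

```text
t: 33.4
eef_pos: [0.5432, -0.3246, 0.242]
tool_rot: [-0.001, 0.717, 0.697, -0.0]
contact_force: [0.7, -0.7, 0.4]
gripper_width: 0.395
grasp_force: 0.0
```

```bash
python3 -c "
from h import *
snap('wrist','end')
plan((.5,-.317,.25),-1.9,1)"
```

```text
t 33.45 p [ 0.5433 -0.3246  0.2422] yaw -1.69 tilt 0.07 w 0.399 gf 0.0 F [-0.2  0.7 -0.3]
turn/row [-0.07 -0.01  0.21]
[  6. -44.  -8.]
```

View pics/end.png

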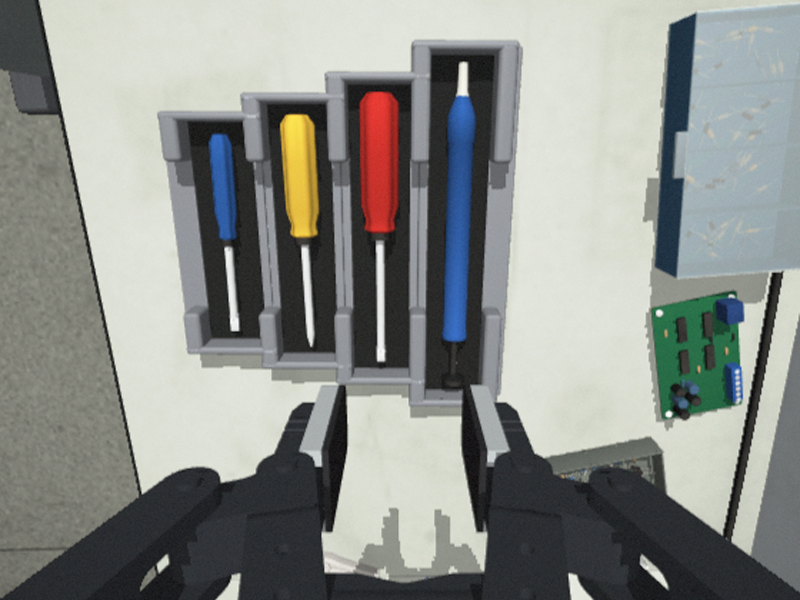

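All four tools lie flat and centred in their lanes, in the right order: from column 225 (fine) to column 458 (pump), each inside its end walls.

```bash
python3 -c "
from h import *
print(bot.hand_in())"
```

```text
the job is handed in; nothing more can be done
None
```

All four tools are in the tray by length, each flat in its own lane in the last wrist picture; the bottle and tin were never approached, and the job was handed in at about 33 s with no verdict returned.

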